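Wind a display lift up to its top stop with a loose crank

TASK

Fit the loose crank fully down onto the square shaft end of the display lift, then wind it clockwise (seen from above) through several turns, without letting it come off the shaft, until the lamp carriage is fully up against its red top stop. Feel for the stop and do not force the crank against it; leave the crank sitting fully down on the shaft and the other goods where they are.

Things in the scene. Friction and masses are not known exactly. Their poses are not given: they have to be found in the camera images.
- crank_hub (a point): Loose crank (about 0.33 kg): middle of the grip part of its pale metal hub, 36 mm above the crank's underside. The hub is a 26 x 26 mm upright block, 48 mm high; take it from above, fingers across the arm. Axes: x along the arm to the knob, z up. A small orange counterweight (10 to 24 mm above the underside) reaches 37 mm from the hub axis on the side away from the knob
- crank_socket (a point): Mouth of the crank's square socket, on its axis at the hub's underside, 36 mm straight below crank_hub; same axes. The blind hole is 15.6 mm square, 18 mm deep, sides parallel to the crank's x and y, mouth slightly chamfered. At the start the crank stands on the table on its hub, mouth down
- crank_knob (a point): Middle of the crank's orange knob: upright cylinder 22 mm across, 21 to 61 mm above the crank's underside (this point: 41 mm), 65 mm from the socket axis along the crank's x. It spins freely on its pin, so the hand can keep its direction while the crank goes round. The flat arm below it lies 11 to 20 mm above the underside
- shaft_foot (a point): Foot of the lift's upright square steel shaft end (14 mm square, 15 mm high), on its axis, on the dark 40 mm collar that turns with it, 64 mm above the table; the hub stands on this collar when fully down. x and y are square to the flats; any of four ways round fits. The shaft is stiff (0.25 N m, some 4 N at the knob), stays where left; clockwise from above raises the carriage 12 mm a turn
- lift_top (a point): Fixed display lift, a white box 130 x 340 x 60 mm high with grey top: point on its top face on the shaft axis. x across the box, y along it to the lamp column, z up. The 26 mm column, 270 mm above the table, stands 200 mm from the shaft axis along y, clear of the crank's circle; the box reaches 70 mm past the axis at the other end
- carriage_rim (a point): Middle of the upper rim of the white sleeve (42 mm across, 50 mm high) with two spot heads on the lift's column. It rises as the shaft is wound, 2.5 to 3.2 turns, until it is up against the red stop collar. The stop must be felt: the shaft end is sprung on its drive, so from there the force at the knob climbs by about 0.7 N per mm of its travel; keep it below 18 N. Let go, the carriage stays up
- spot_white: Bystander: white spotlight on a 90 mm round steel foot, 140 mm high; origin under the foot
- spot_chrome: Bystander: silvery spotlight on a 90 mm round steel foot, 140 mm high; origin under the foot
- cube_near: Bystander: ribbed glass cube shade, 75 x 75 x 70 mm; origin under its centre
- cube_far: Bystander: ribbed glass cube shade, 75 x 75 x 70 mm; origin under its centre
- bulb: Bystander: white reflector bulb standing on its 50 mm face, 52 mm high; origin under its centre
- carton: Bystander: brown bulb carton, 60 x 60 x 100 mm; origin under its centre
- driver: Bystander: screwdriver lying on the table

How it is judged (in metres and radians):
On the way, in this order (a step that is already met when the one before it is completed fails the run):
1. the crank is fully down on the square shaft end (horizontal distance between crank_socket and shaft_foot below 0.003 m and z of crank_socket in the frame of shaft_foot below 0.003 m), for 0.2 s.
2. the carriage is on its way up, wound by the seated crank (all of step 1 and z of carriage_rim in the frame of lift_top above 0.135 m).
At the end, for the whole second after the job is handed in: the carriage is up against its top stop (within 0.5 mm) and the crank sits on the shaft, within 3 mm of fully down and 3 mm of its axis (all of step 1 and z of carriage_rim in the frame of lift_top above 0.1497 m); the robot touches nothing.
It fails at once if the crank comes off the shaft after the winding has begun (z of carriage_rim in the frame of lift_top above 0.125 m and (horizontal distance between crank_socket and shaft_foot above 0.004 m or z of crank_socket in the frame of shaft_foot above 0.01 m)).
It fails at once if the crank is forced: its socket bears on the shaft with more than 160 N (some 20 N at the knob; the turning load alone gives about 40 N) (contact force between crank and shaft above 160 N).
It fails at once if another article is pushed more than 25 mm (distance of any of spot_white, spot_chrome, cube_near, cube_far, bulb, carton, driver from where it was at the start of the episode above 0.025 m).
It also fails if it takes over 72 s, if anything falls off the work surface, if the arm or the gripper's body presses on something with over 40 N, if the wrist force passes 120 N, or if a joint passes its speed limit or range.

ROBOT

A 7-joint arm with a two-finger parallel gripper is mounted at the origin on the work surface. World frame = base frame: x ahead of the robot, y to its left, z up, the work surface at z = 0. Lengths are in mm, angles in rad, forces in N, time in s.
With the tool pointing down it reaches from about 425 to 875 mm from the base axis. Payload 9.9 kg.
Tool frame: the origin (TCP) lies midway between the tips of the shut fingers; the grasp point (between the pads) lies 19 mm behind it; x points along the fingers, y is the direction in which the jaws open and shut, and the axes are right-handed (so a half turn about x gives the same grasp; the last joint's range is limited). The gripper opens to 85 mm and grips with 20 to 120 N. Pads are 22 mm wide; open, the fingers measure 114 mm over their backs; the gripper's body (76 mm by 85 mm) begins 54 mm behind the grasp point. The pads swing forward as they close: fully open they stand 13 mm farther back than shut.
Start: joints at [-1.42, 0.576, 0.025, 1.437, -0.015, 1.129, -0.057], TCP at [157.03, 656.484, 231.289] pointing down, gripper open.
Joint ranges: [-2.76, 2.76], [-0.34, 2.15], [-1.52, 1.57], [0.19, 2.46], [-1.09, 4.23], [0.17, 1.99], [-2.82, 2.82]. Speed limits (rad/s): [2.22, 2.22, 3.01, 3.01, 3.14, 3.14, 3.14].

INTERFACE

Orientations are given as a unit quaternion [x, y, z, w].
In Python, from rig import bot, cams gives the robot as it stands. The module is installed in compiled form; this text tells all that it offers.
- The arm moves only by the tool play_rows, never from a script. Its arguments are lists of equal length, an entry for each row: "xyz": the shift along the world's x, y, z in m, a list of three; "angular": the turn, a rotation vector about the world's x, y, z in degrees, a list of three; "hand": the opening, from 0 (shut) to 1 (fully open). A call has 1 to 20 rows; each row is the pose to reach, as a shift and turn from the pose measured when the call began; what a row does not reach only later rows make up. A row lasts 1/10 s, in which the tool goes at most 50 mm and 8.59 degrees, less where a joint would pass 70% of its speed; a pose out of reach is approached as far as the arm can. A call with a gripper value outside its range is refused whole. The fingers move at their own pace and stop on an object; "squeeze" is the grip in N (left out, the last holds). Time passes only in rows, so rows that repeat a pose let the fingers close. It gives the time, the measured TCP pose, the force and the opening at its end, in the units of the state.
- bot.observe(): the state, without advancing time (a new reading comes with each control period).
- cams.get_image(name): name is "scene" or "top"; returns the picture (420x560x3 uint8, red, green, blue); there is no depth.
- cams.calibration(name): a dict with "mtx" (3x3 intrinsics, pixels), "world_to_cam" (4x4, takes a point from world to camera coordinates). Camera axes: x right, y down, z forward; pixel columns grow to the right and rows downward; lengths in mm; the calibration is good to about 2 mm. A picture is of the moment at which its call begins. calibration takes no time and is no camera call.
- bot.finish_job(): hands the job in, once; it reports no verdict.
The state is a dict: "clock": time; "joints": joint angles; "qvel": joint speeds; "joint_efforts": joint torques, N m; "eef_pos": TCP position; "eef_rot": TCP orientation; "ft_force": force on the tool from outside, world axes, zero at the start; "ft_torque": the same for the moment, N m; "width": finger opening in mm.
Only numpy, scipy, OpenCV 4.12 (cv2) and the standard library are available. Lean on these libraries where they do the work, as an engineer would, in place of code of your own. Each camera call takes 0.05 s, during which the arm holds its last target.

## Working session

There is one attempt and no reset: what is moved stays moved. The work goes in short steps, Python scripts to look and compute and a tool call to move; the robot and the scene stay as the last step left them, time stands still between calls to the robot, and variables do not carry over. Pictures are saved under pics/ and viewed, and the job is handed in when it is done.

Besides the shell and the picture viewer there is one more tool, called after "Request:" as name(argument=value, ...), one argument or row to a line, values as JSON. play_rows: Moves the arm, as the interface text tells. Its arguments: {"type":"object","properties":{"xyz":{"type":"array"},"angular":{"type":"array"},"hand":{"type":"array"},"squeeze":{"type":"number"}},"required":["xyz","angular","hand"]}

```bash
mkdir -p pics; python3 - <<'E'
from rig import bot,cams
import cv2
print(bot.observe())
for n in("scene","top"):
    im=cams.get_image(n); cv2.imwrite(f"pics/{n}0.png",im[:,:,::-1]); c=cams.calibration(n); print(n,c)
E
```

```text
{'clock': 0.0, 'joints': array([-1.41979994,  0.57647287,  0.02483191,  1.43790664, -0.01498447,
        1.12896729, -0.05650675]), 'qvel': array([-1.29278396e-03, -2.10660186e-05, -2.17485285e-03, -1.80148895e-03,
       -1.62148570e-03, -1.12366543e-03, -3.37116406e-04]), 'joint_efforts': array([ 1.04601102e-05, -7.65757799e+01,  2.25046501e+00, -2.85976088e+01,
        1.52707938e-02,  1.24122767e-02,  1.42647298e-05]), 'eef_pos': array([156.92490011, 656.05428261, 230.48267454]), 'eef_rot': array([ 0.08225301,  0.70227538, -0.08336088,  0.70220701]), 'ft_force': array([-0.21967862,  0.09063857, -0.60625344]), 'ft_torque': array([-0.01826815, -0.01335732,  0.00706849]), 'width': 85.40412187393007}
scene {'mtx': array([[438.29262446,   0.        , 277.2186619 ],
       [  0.        , 438.29262446, 209.04544267],
       [  0.        ,   0.        ,   1.        ]]), 'world_to_cam': array([[-7.32991278e-01,  6.80218695e-01, -5.12968231e-03,
         4.93854482e+02],
       [ 5.66727865e-01,  6.06490156e-01, -5.57664073e-01,
        -1.59036150e+02],
       [-3.76222426e-01, -4.11670035e-01, -8.30050883e-01,
         1.45973487e+03],
       [ 0.00000000e+00,  0.00000000e+00,  0.00000000e+00,
         1.00000000e+00]])}
top {'mtx': array([[444.07190996,   0.        , 272.02614027],
       [  0.        , 444.07190996, 213.84365805],
       [  0.        ,   0.        ,   1.        ]]), 'world_to_cam': array([[ 2.00471452e-02, -9.99726736e-01, -1.20235670e-02,
        -1.32257664e+02],
       [-9.80822839e-01, -1.73333100e-02, -1.94129120e-01,
         5.80513619e+02],
       [ 1.93867664e-01,  1.56847238e-02, -9.80902298e-01,
         1.15071812e+03],
       [ 0.00000000e+00,  0.00000000e+00,  0.00000000e+00,
         1.00000000e+00]])}
```

View pics/scene0.png

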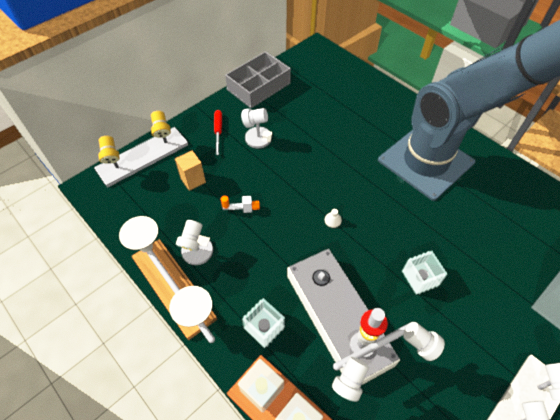

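View pics/top0.png

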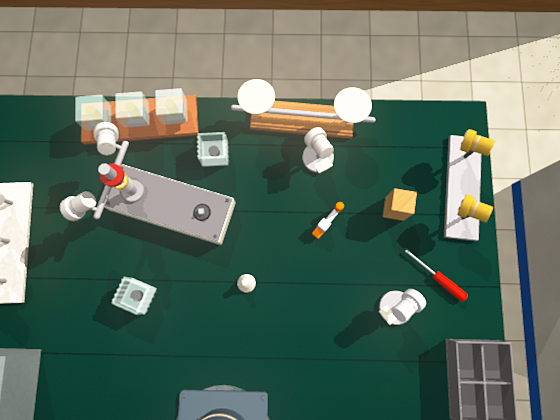

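The scene view shows the crank at about (240,204) and the shaft collar at about (321,277). In the top view they are at about (328,220) and (202,212). Next I'll zoom in for a closer look.

```bash
cat > h.py <<'E'
import numpy as np,cv2
from rig import bot,cams
C={n:cams.calibration(n) for n in("scene","top")}
def ray(n,uv):
    c=C[n];R=c["world_to_cam"][:3,:3];t=c["world_to_cam"][:3,3]
    d=R.T@np.linalg.inv(c["mtx"])@np.array([uv[0],uv[1],1.]);o=-R.T@t
    return o,d/np.linalg.norm(d)
def onz(n,uv,z):
    o,d=ray(n,uv);return o+d*(z-o[2])/d[2]
def proj(n,p):
    c=C[n];q=c["world_to_cam"]@np.append(p,1.);q=c["mtx"]@q[:3];return q[:2]/q[2]
def tri(a,b):
    o1,d1=ray("scene",a);o2,d2=ray("top",b)
    s=np.linalg.lstsq(np.c_[d1,-d2],o2-o1,rcond=None)[0]
    p,q=o1+s[0]*d1,o2+s[1]*d2
    return (p+q)/2,np.linalg.norm(p-q)
E
python3 - <<'E'
import cv2,numpy as np
s=cv2.imread("pics/scene0.png");t=cv2.imread("pics/top0.png")
def z(im,x,y,w,h,k):return cv2.resize(im[y:y+h,x:x+w],None,fx=k,fy=k,interpolation=cv2.INTER_CUBIC)
a=np.hstack([z(s,215,185,50,36,8),z(t,305,195,50,36,8)][:2])
b=np.hstack([z(s,280,240,100,72,4),z(t,165,176,100,72,4)])
cv2.imwrite("pics/z0.png",np.vstack([a,b]))
E
```

```text
(no output)
```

View pics/z0.png

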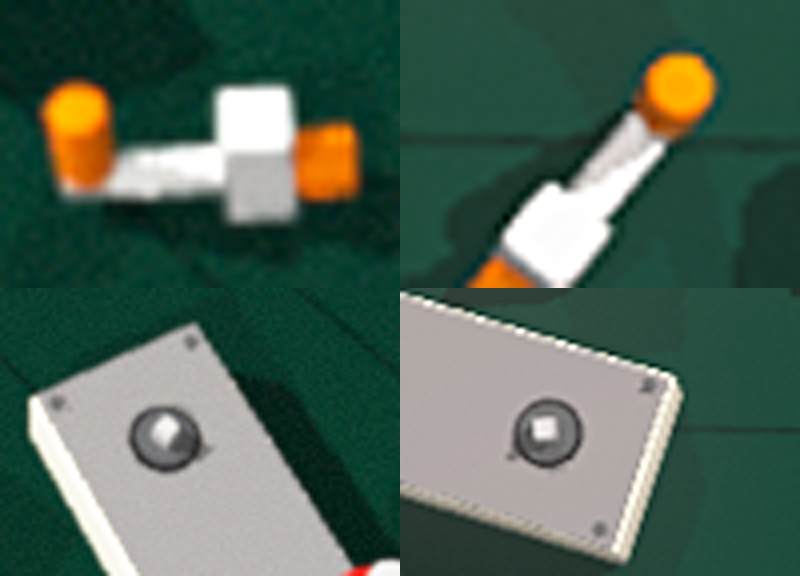

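```bash
python3 - <<'E'
from h import *
for n in("scene","top"):
    a=np.mean([cams.get_image(n).astype(float) for _ in range(5)],0)
    np.save(f"pics/{n}_avg.npy",a)
    im=a.astype(np.uint8)[:,:,::-1]
    cv2.imwrite(f"pics/{n}1.png",im)
s=cv2.imread("pics/scene1.png");t=cv2.imread("pics/top1.png")
def z(im,x,y,w,h,k):return cv2.resize(im[y:y+h,x:x+w],None,fx=k,fy=k,interpolation=cv2.INTER_CUBIC)
a=np.hstack([z(s,309,265,24,24,16),z(t,190,200,24,24,16)])
cv2.imwrite("pics/z1.png",a)
a=np.hstack([z(s,218,190,45,30,8),z(t,308,196,45,48,8)[:240]])
for n,im,x0,y0 in(("scene",s,309,265),("top",t,190,200)):
    g=cv2.cvtColor(im,cv2.COLOR_BGR2GRAY)[y0:y0+24,x0:x0+24]
    print(n);print(g[3:21,3:21])
E
```

```text
scene
[[185 184 184 187 185 183 183 183 184 184 184 180 179 177 183 184 185 184]
 [184 183 185 183 176 156 151 142 143 141 142 146 154 166 176 180 184 187]
 [184 184 178 161 130 100  92  88  91  90  82  87 109 131 151 168 178 185]
 [185 177 145 103  77  92 100 112 129 148 123  92  81  84 114 142 170 185]
 [181 150  84  71  96 112 115 137 185 222 200 145 104  91  82 105 151 184]
 [169 108  68  94 113 116 134 187 233 244 242 213 145 103  96  88 109 161]
 [147  73  86 113 115 125 171 230 243 245 246 239 188 105 104 100  72 125]
 [126  70 106 115 114 138 194 231 240 242 242 232 178  95  94  98  82 100]
 [114  71 116 117 116 144 194 212 229 239 232 188 128  82  74  83  82  77]
 [ 97  69 115 121 116 136 177 198 214 230 205 137  98  78  74  77  68  57]
 [ 99  60 100 119 118 123 145 174 196 206 166 101  82  74  76  74  63  48]
 [128  56  86 114 118 119 122 136 162 169 114  82  73  73  75  73  57  49]
 [159  81  68 101 117 117 118 117 129 139 104  88  74  76  75  68  46  59]
 [176 128  53  74 106 119 118 118 117 119 114 110  97  94  88  65  43  75]
 [186 160  75  47  78 102 112 116 119 117 11
[... 911 characters left out ...]
107 118 121 111  71 104]
 [108  70  96  84  73 180 247 246 243 233 201 151 106 120 122 113  72 105]
 [108  64  92  89  80 136 199 200 197 192 164 139 109 121 124 109  66 103]
 [ 97  55  83  90  84  91 116 114 111 115 111 114 107 117 126 102  47 121]
 [100  58  72  92  88  87  82  75  87  98 101 106 113 122 118  80  65 143]
 [111  75  58  84  91  88  79  85 106 111 110 109 119 124  96  46 115 173]
 [120  98  57  60  99 120 110 107 112 111 112 113 109  91  58  86 155 180]
 [116 142 127  51  65 101 114 114 115 115 105  93  76  46  53 131 176 176]
 [161 173 173 143  89  44  64  70  74  74  66  52  65 123 158 169 177 174]
 [176 176 178 176 163 140  95  55  57  56  68 112 141 164 182 177 174 173]]
```

View pics/z1.png

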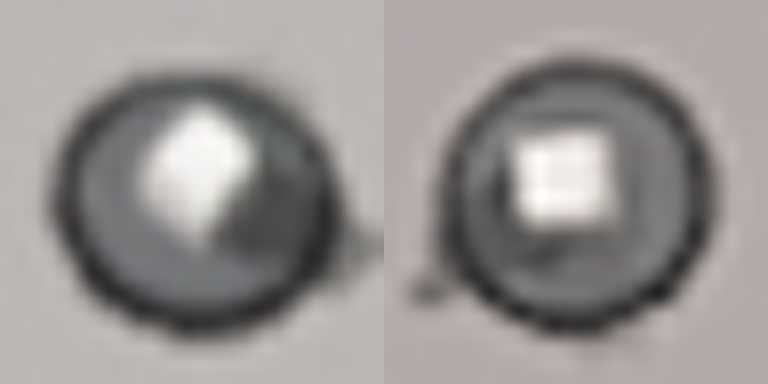

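```bash
python3 - <<'E'
from h import *
A={n:np.load(f"pics/{n}_avg.npy") for n in C}
k=16
def up(n,x,y,w,h):
    a=A[n][y:y+h,x:x+w].astype(np.float32)
    return cv2.resize(a,None,fx=k,fy=k,interpolation=cv2.INTER_CUBIC),(x,y)
def px(P,o): return (np.asarray(P,float)+.5)/k-.5+np.array(o)
def big(m):
    cs,_=cv2.findContours(m.astype(np.uint8),cv2.RETR_EXTERNAL,cv2.CHAIN_APPROX_NONE)
    return max(cs,key=cv2.contourArea)
# collar
for n,x,y in(("scene",305,260),("top",186,196)):
    a,o=up(n,x,y,34,34); g=a.mean(2)
    m=g<135
    c=cv2.convexHull(big(m)); 
    e=cv2.fitEllipse(big(m)); M=cv2.moments(c)
    for nm,ctr in(("ell",e[0]),("hull",(M['m10']/M['m00'],M['m01']/M['m00']))):
        print(n,nm,px(ctr,o),[onz(n,px(ctr,o),z).round(1) for z in(62,64)],np.array(e[1])/k)
# shaft top in top view
for th in(150,175,200):
    a,o=up("top",190,200,24,24); g=a.mean(2); c=big(g>th)
    r=cv2.minAreaRect(c); P=np.array([onz("top",px(p,o),79)[:2] for p in c[:,0]],np.float32)
    r2=cv2.minAreaRect(P); M=cv2.moments(P.reshape(-1,1,2)); print("shaft",th,r2, M['m10']/M['m00'],M['m01']/M['m00'])
a,o=up("scene",309,265,24,24); g=a.mean(2)
for th in(150,180,215,):
    c=big(g>th); P=np.array([onz("scene",px(p,o),79)[:2] for p in c[:,0]],np.float32); print("sc",th,cv2.minAreaRect(P))
# crank
a,o=up("top",308,196,45,48); 
hsv=cv2.cvtColor(a.clip(0,255).astype(np.uint8),cv2.COLOR_RGB2HSV)
org=(hsv[...,0]<25)&(hsv[...,1]>150)
cv2.imwrite("pics/org.png",org*255)
c=big(org); 
print("orange box",px(c[:,0].min(0),o),px(c[:,0].max(0),o))
vis=a.clip(0,255).astype(np.uint8)[:,:,::-1]
cv2.imwrite("pics/ct.png",vis[:600])
a,o=up("scene",218,188,46,36);cv2.imwrite("pics/cs.png",a.clip(0,255).astype(np.uint8)[:,:,::-1])
E
```

```text
scene ell [321.09792519 277.47587585] [array([582.8,  73. ,  62. ]), array([583.6,  73.6,  64. ])] [16.63484192 19.47667503]
scene hull [321.14691307 277.49008957] [array([582.7,  73.1,  62. ]), array([583.5,  73.7,  64. ])] [16.63484192 19.47667503]
top ell [201.2433939  212.14988327] [array([583. ,  70.6,  62. ]), array([582.6,  70.3,  64. ])] [17.10061264 19.34191895]
top hull [201.15596343 212.23981861] [array([582.8,  70.8,  62. ]), array([582.4,  70.5,  64. ])] [17.10061264 19.34191895]
shaft 150 ((581.61328125, 67.17378234863281), (67.13145446777344, 64.4339370727539), 2.6176538467407227) 581.663629898147 67.00824546811172
shaft 175 ((584.9138793945312, 65.40255737304688), (58.99847412109375, 49.8036003112793), 75.30928802490234) 587.9322272549456 64.01111453311928
shaft 200 ((583.9345092773438, 69.56615447998047), (13.344280242919922, 13.464001655578613), 5.547030925750732) 583.9593619192746 69.48018663942489
sc 150 ((587.8306274414062, 74.59479522705078), (70.53401184082031, 63.34550476074219), 44.857696533203125)
sc 180 ((587.8306274414062, 74.59479522705078), (70.53401184082031, 63.34550476074219), 44.857696533203125)
sc 215 ((584.0617065429688, 71.80762481689453), (14.71545124053955, 11.754475593566895), 4.27685546875)
orange box [311.40625 226.90625] [322.71875 238.15625][ WARN:0@1.449] global loadsave.cpp:1063 imwrite_ Unsupported depth image for selected encoder is fallbacked to CV_8U.
```

View pics/ct.png

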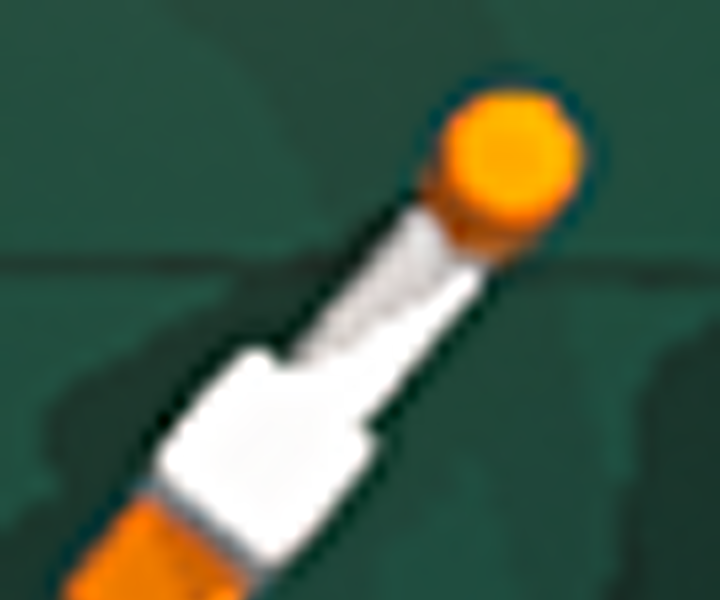

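View pics/cs.png

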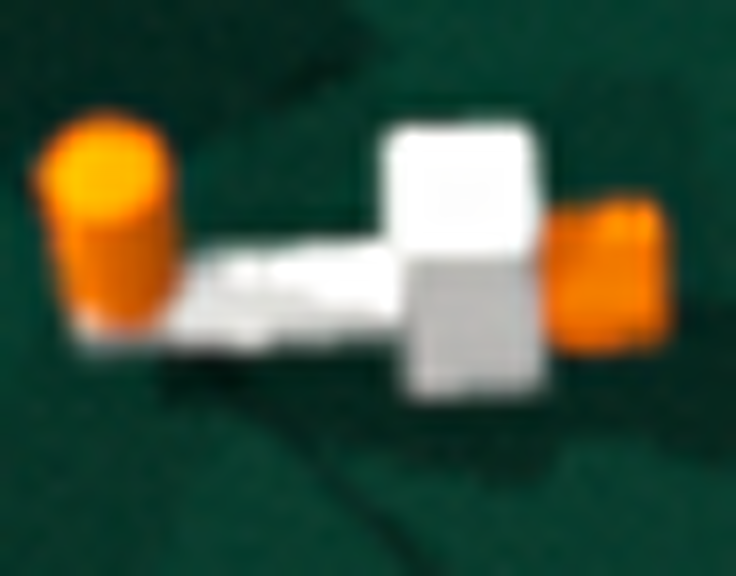

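```bash
python3 - <<'E'
from h import *
k=16
def px(P,o): return (np.asarray(P,float)+.5)/k-.5+np.array(o)
to,so=(308,196),(218,188)
ht=[(252,343),(378,437),(271,572),(152,463)]; hs=[(383,122),(535,122),(545,255),(390,249)]
H={}
for n,c,o,kn in(("top",ht,to,(514,155)),("scene",hs,so,(103,170))):
    W=np.array([onz(n,px(p,o),48)[:2] for p in c],np.float32)
    r=cv2.minAreaRect(W);K=onz(n,px(kn,o),61)[:2];h=W.mean(0)
    print(n,h,r,"knob",K,"dist",np.linalg.norm(K-h),"ang",np.degrees(np.arctan2(*(K-h)[::-1])))
print(tri(px(np.mean(hs,0),so),px(np.mean(ht,0),to)))
print(tri(px((103,170),so),px((514,155),to)))
R=bot.observe();from scipy.spatial.transform import Rotation as Q
print(Q.from_quat(R["eef_rot"]).as_matrix().round(3))
# other: obstacles in top
for nm,uv,z in(("cubeNear",(134,296),70),("cubefar",(213,149),70),("bulb",(246,284),40),("white",(319,155),0),("carton",(400,200),100),("base",(222,400),0)):
    print(nm,onz("top",uv,z)[:2].round())
E
```

```text
top [ 559.18066 -263.02692] ((558.9304809570312, -262.6552429199219), (27.18091583251953, 29.78879737854004), 52.258689880371094) knob [ 609.01259062 -304.2561664 ] dist 64.67667238977901 ang -39.60320475593384
scene [ 556.20306 -262.25104] ((556.38818359375, -261.959228515625), (33.417076110839844, 28.7767333984375), 52.29729461669922) knob [ 608.11178102 -303.39778735] dist 66.23873430218471 ang -38.40298784410418
(array([ 557.92595026, -261.82129908,   50.44546043]), np.float64(2.4358911819012348))
(array([ 608.54272532, -303.7436263 ,   61.30985833]), np.float64(1.1989767304290475))
[[ 0.     0.233  0.973]
 [-0.     0.973 -0.233]
 [-1.    -0.     0.   ]]
cubeNear [356. 233.]
cubefar [760.  46.]
bulb [394. -55.]
white [ 771. -254.]
carton [ 617. -457.]
base [92.  1.]
```

Measurements so far, in world mm:
- **Crank:** hub at about (558,-262.5), yaw about -38.7°.
- **Shaft:** at about (583,71), yaw about 5°.

I'll move over to the crank, keeping clear of the column.

Request:
play_rows(
  xyz=[
    [0.01, -0.016, 0],
    [0.03, -0.048, 0],
    [0.055, -0.088, 0],
    [0.08, -0.128, 0],
    [0.105, -0.168, 0],
    [0.13, -0.208, 0],
    [0.155, -0.248, 0],
    [0.18, -0.288, 0],
    [0.203, -0.326, 0],
    [0.215, -0.366, 0],
    [0.227, -0.406, 0],
    [0.239, -0.446, 0],
    [0.251, -0.486, 0],
    [0.263, -0.526, 0],
    [0.275, -0.566, 0],
    [0.287, -0.606, 0],
    [0.3, -0.646, 0],
    [0.313, -0.68, 0],
    [0.325, -0.72, 0],
    [0.337, -0.76, 0],
  ],
  angular=[
    [0, 0, 0],
    [0, 0, -1],
    [0, 0, -2],
    [0, 0, -3],
    [0, 0, -4],
    [0, 0, -6],
    [0, 0, -8],
    [0, 0, -10],
    [0, 0, -12],
    [0, 0, -14],
    [0, 0, -16],
    [0, 0, -18],
    [0, 0, -20],
    [0, 0, -22],
    [0, 0, -24],
    [0, 0, -25.2],
    [0, 0, -25.2],
    [0, 0, -25.2],
    [0, 0, -25.2],
    [0, 0, -25.2],
  ],
  hand=[1, 1, 1, 1, 1, 1, 1, 1, 1, 1, 1, 1, 1, 1, 1, 1, 1, 1, 1, 1],
)

```text
clock: 2.6
eef_pos: [494.5, -105.0, 231.6]
eef_rot: [0.234, 0.667, -0.234, 0.668]
ft_force: [0.3, 0.9, 0.0]
width: 85.3
```

Request:
play_rows(
  xyz=[
    [0.01, -0.025, 0],
    [0.025, -0.06, -0.01],
    [0.04, -0.1, -0.03],
    [0.055, -0.135, -0.06],
    [0.0635, -0.1575, -0.09],
    [0.0635, -0.1575, -0.12],
    [0.0635, -0.1575, -0.13],
    [0.0635, -0.1575, -0.13],
  ],
  angular=[
    [0, 0, 0],
    [0, 0, 0],
    [0, 0, 0],
    [0, 0, 0],
    [0, 0, 0],
    [0, 0, 0],
    [0, 0, 0],
    [0, 0, 0],
  ],
  hand=[1, 1, 1, 1, 1, 1, 1, 1],
)

```text
clock: 3.4
eef_pos: [557.2, -261.6, 100.4]
eef_rot: [0.234, 0.668, -0.233, 0.667]
ft_force: [-0.9, 0.2, 0.7]
width: 85.4
```

```bash
python3 - <<'E'
from h import *
def z(im,x,y,w,h,k):return cv2.resize(im[y:y+h,x:x+w],None,fx=k,fy=k,interpolation=cv2.INTER_CUBIC)
s=cams.get_image("scene")[:,:,::-1];t=cams.get_image("top")[:,:,::-1]
cv2.imwrite("pics/z2.png",np.hstack([z(s,190,150,100,100,4),z(t,280,170,100,100,4)]))
E
```

```text
(no output)
```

View pics/z2.png

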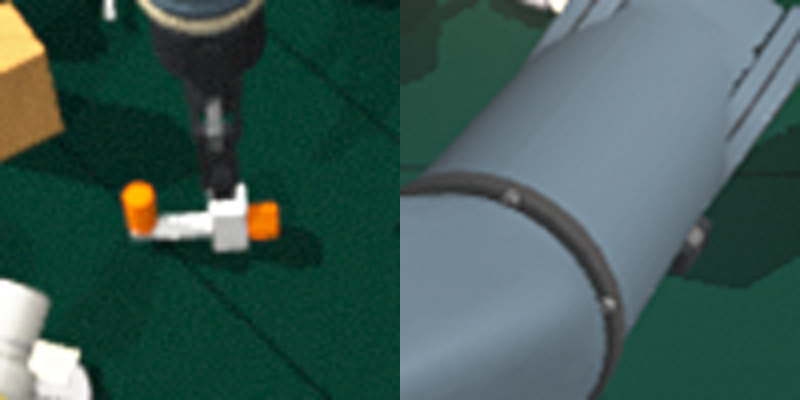

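Request:
play_rows(
  xyz=[
    [0.001, -0.001, -0.02],
    [0.001, -0.001, -0.045],
    [0.001, -0.001, -0.065],
    [0.001, -0.001, -0.08],
    [0.001, -0.001, -0.086],
    [0.001, -0.001, -0.086],
    [0.001, -0.001, -0.086],
    [0.001, -0.001, -0.086],
    [0.001, -0.001, -0.086],
    [0.001, -0.001, -0.086],
    [0.001, -0.001, -0.086],
    [0.001, -0.001, -0.086],
    [0.001, -0.001, -0.086],
    [0.001, -0.001, -0.086],
  ],
  angular=[
    [0, 0, 0],
    [0, 0, 0],
    [0, 0, 0],
    [0, 0, 0],
    [0, 0, 0],
    [0, 0, 0],
    [0, 0, 0],
    [0, 0, 0],
    [0, 0, 0],
    [0, 0, 0],
    [0, 0, 0],
    [0, 0, 0],
    [0, 0, 0],
    [0, 0, 0],
  ],
  hand=[1, 1, 1, 1, 1, 0.2, 0.2, 0, 0, 0, 0, 0, 0, 0],
  squeeze=60,
)

```text
clock: 4.9
eef_pos: [560.0, -263.3, 17.7]
eef_rot: [0.234, 0.666, -0.233, 0.669]
ft_force: [-1.0, -0.1, 6.7]
width: 24.9
```

```bash
python3 - <<'E'
from h import *
print(bot.observe())
E
```

```text
{'clock': 4.9, 'joints': array([ 0.21151176,  0.75684106,  0.25022301,  1.8095378 , -0.30298664,
        0.60957799,  1.54316105]), 'qvel': array([ 0.00042304,  0.00051436,  0.00039455,  0.00085786, -0.00121495,
       -0.00063627, -0.00076658]), 'joint_efforts': array([ 1.28533971e-01, -7.26991153e+01,  7.01829672e+00, -1.67755705e+01,
       -3.86435527e-02, -4.70489636e-01,  1.39092506e-02]), 'eef_pos': array([ 560.03892104, -263.32849209,   17.68260198]), 'eef_rot': array([ 0.23377851,  0.66632121, -0.23333083,  0.66852104]), 'ft_force': array([-1.01514195, -0.0857098 ,  6.73997168]), 'ft_torque': array([ 0.09477068,  0.25256483, -0.05380705]), 'width': 24.945173210980006}
```

Request:
play_rows(
  xyz=[
    [0, 0, 0.01],
    [0, 0, 0.03],
    [0, 0, 0.06],
    [0.001, 0.015, 0.09],
    [0.003, 0.04, 0.115],
    [0.005, 0.07, 0.12],
    [0.008, 0.105, 0.12],
    [0.011, 0.14, 0.12],
    [0.014, 0.175, 0.12],
    [0.017, 0.21, 0.12],
    [0.019, 0.245, 0.12],
    [0.021, 0.275, 0.12],
    [0.023, 0.305, 0.12],
    [0.025, 0.325, 0.12],
    [0.025, 0.335, 0.12],
    [0.025, 0.335, 0.12],
    [0.025, 0.335, 0.12],
  ],
  angular=[
    [0, 0, 0],
    [0, 0, 0],
    [0, 0, 0],
    [0, 0, 3],
    [0, 0, 7],
    [0, 0, 11],
    [0, 0, 15],
    [0, 0, 20],
    [0, 0, 25],
    [0, 0, 30],
    [0, 0, 35],
    [0, 0, 39],
    [0, 0, 42],
    [0, 0, 43.7],
    [0, 0, 43.7],
    [0, 0, 43.7],
    [0, 0, 43.7],
  ],
  hand=[0, 0, 0, 0, 0, 0, 0, 0, 0, 0, 0, 0, 0, 0, 0, 0, 0],
)

```text
clock: 6.6
eef_pos: [584.9, 69.9, 137.7]
eef_rot: [-0.031, 0.706, 0.031, 0.707]
ft_force: [-0.4, -0.6, -4.0]
width: 25.3
```

```bash
cat > snap.py <<'E'
from h import *
import sys
def z(im,x,y,w,h,k):return cv2.resize(im[y:y+h,x:x+w],None,fx=k,fy=k,interpolation=cv2.INTER_CUBIC)
nm=sys.argv[1]
s=cams.get_image("scene")[:,:,::-1];t=cams.get_image("top")[:,:,::-1]
cv2.imwrite(f"pics/{nm}_s.png",s);cv2.imwrite(f"pics/{nm}_t.png",t)
cv2.imwrite(f"pics/{nm}.png",np.hstack([z(s,270,200,100,120,4),z(t,150,160,100,120,4)]))
o=bot.observe()
print(o["clock"],o["eef_pos"],o["eef_rot"],o["ft_force"],o["joints"].round(2))
E
python3 snap.py a
```

```text
6.7 [584.97219216  69.54969214 137.72298942] [-0.03037342  0.70558824  0.03079066  0.70730094] [-1.02917174  0.23179459 -4.26655319] [-0.28  0.55  0.12  1.79 -0.09  0.8   1.55]
```

View pics/a.png

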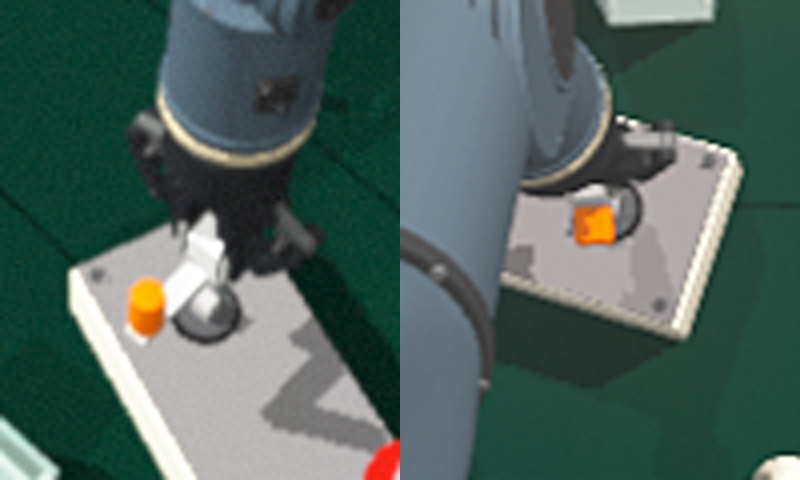

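Request:
play_rows(
  xyz=[
    [0, 0.001, -0.01],
    [0, 0.002, -0.025],
    [0, 0.002, -0.035],
    [0, 0.002, -0.035],
    [0, 0.002, -0.035],
  ],
  angular=[
    [0, 0, 0],
    [0, 0, 0],
    [0, 0, 0],
    [0, 0, 0],
    [0, 0, 0],
  ],
  hand=[0, 0, 0, 0, 0],
)

```text
clock: 7.2
eef_pos: [584.9, 71.1, 102.5]
eef_rot: [-0.03, 0.706, 0.03, 0.707]
ft_force: [-0.0, -0.0, -3.2]
width: 25.3
```

```bash
python3 snap.py b; python3 - <<'E'
import cv2,numpy as np
s=cv2.imread("pics/b_s.png");t=cv2.imread("pics/b_t.png")
def z(im,x,y,w,h,k):return cv2.resize(im[y:y+h,x:x+w],None,fx=k,fy=k,interpolation=cv2.INTER_CUBIC)
cv2.imwrite("pics/b2.png",np.hstack([z(s,295,245,48,48,8),z(t,180,195,48,48,8)]))
E
```

```text
7.3 [585.36428868  71.40315488 103.15762821] [-0.03027976  0.70531179  0.03069613  0.70758474] [-0.41561177  0.2175004  -3.965777  ] [-0.28  0.59  0.12  1.83 -0.1   0.73  1.55]
```

View pics/b2.png

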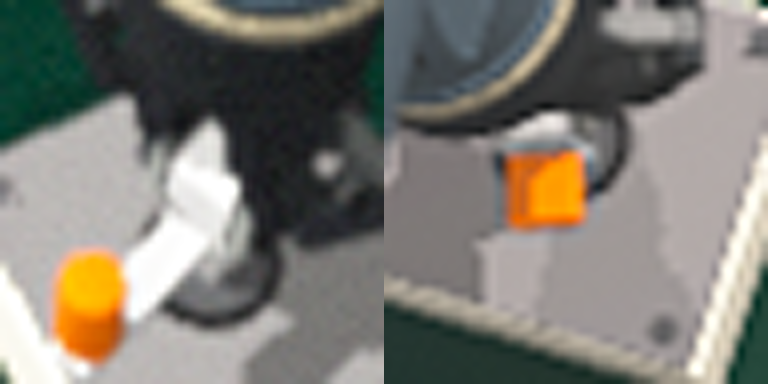

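```bash
python3 - <<'E'
from h import *
for n in C: print(n,ray(n,(0,0))[0].round())
u=85.5;yaw=np.radians(5.0);d=np.array([np.cos(yaw),np.sin(yaw)])
def px(p,o):return (np.array(p)+.5)/8-.5+np.array(o)
K=onz("scene",px((92,283),(295,245)),u+61)[:2];print("scene hub",K-65*d, "shaft scene ~(583.8,72.7)")
k=8
for zz in(10,24):
  E=onz("top",px((549,224),(180,195)) -np.array([48,0])*0,u+zz)[:2]
  E=onz("top",px((549-384,224),(180,195)),u+zz)[:2];print("top hub z",zz,E+37*d,"shaft top ~(583.3,70)")
  print([onz("top",px((a-384,b),(180,195)),u+zz)[:2].round(1) for a,b in((508,225),(583,222),(510,155),(585,150))])
E
```

```text
scene [1001.  361. 1125.]
top [ 349. -140. 1240.]
scene hub [582.6438057   69.92537494] shaft scene ~(583.8,72.7)
top hub z 10 [585.34644644  69.20215937] shaft top ~(583.3,70)
[array([547.9,  79.4]), array([549.4,  54.8]), array([571.3,  80. ]), array([573.4,  55.4])]
top hub z 24 [582.90523973  66.67967543] shaft top ~(583.3,70)
[array([545.5,  76.7]), array([546.9,  52.5]), array([568.6,  77.3]), array([570.7,  53. ])]
```

Request:
play_rows(
  xyz=[
    [0, 0.002, 0],
    [0, 0.002, -0.003],
    [0, 0.002, -0.006],
    [0, 0.002, -0.009],
    [0, 0.002, -0.011],
    [0, 0.002, -0.011],
  ],
  angular=[
    [0, 0, 0],
    [0, 0, 0],
    [0, 0, 0],
    [0, 0, 0],
    [0, 0, 0],
    [0, 0, 0],
  ],
  hand=[0, 0, 0, 0, 0, 0],
)

```text
clock: 7.9
eef_pos: [585.2, 73.3, 91.7]
eef_rot: [-0.03, 0.706, 0.031, 0.707]
ft_force: [0.9, -0.9, -4.4]
width: 24.9
```

```bash
cat > st.py <<'E'
from rig import bot
import numpy as np
np.set_printoptions(suppress=True,precision=2)
o=bot.observe();print(o["clock"],o["eef_pos"],"F",o["ft_force"],"T",o["ft_torque"],o["eef_rot"].round(4),o["width"])
E
python3 st.py
```

```text
7.9 [585.15  73.25  91.7 ] F [ 0.85 -0.94 -4.35] T [-0.14  0.01 -0.02] [-0.03  0.71  0.03  0.71] 24.901225290344307
```

Request:
play_rows(
  xyz=[
    [0, 0, -0.003],
    [0, 0, -0.006],
    [0, 0, -0.009],
    [0, 0, -0.011],
    [0, 0, -0.013],
    [0, 0, -0.013],
  ],
  angular=[
    [0, 0, 0],
    [0, 0, 0],
    [0, 0, 0],
    [0, 0, 0],
    [0, 0, 0],
    [0, 0, 0],
  ],
  hand=[0, 0, 0, 0, 0, 0],
)

```text
clock: 8.5
eef_pos: [585.3, 73.2, 81.4]
eef_rot: [-0.03, 0.705, 0.031, 0.708]
ft_force: [-8.9, 0.0, 30.0]
width: 24.8
```

```bash
python3 st.py; python3 snap.py c
```

```text
8.5 [585.34  73.2   81.4 ] F [-8.91  0.03 29.97] T [-0.31  2.3  -0.02] [-0.03  0.7   0.03  0.71] 24.83464851827246
8.6 [585.28467546  73.19597294  81.39849916] [-0.02995457  0.70500704  0.03066594  0.70790352] [-9.92482198 -0.41930222 29.29357605] [-0.27  0.62  0.11  1.84 -0.1   0.68  1.55]
```

View pics/c.png

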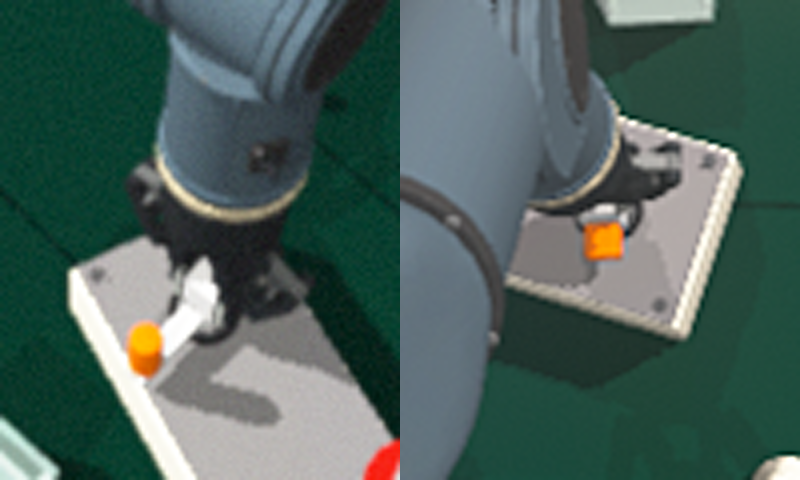

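The crank seated at tool z 81.4, against 81.7 expected, with 30 N of pressing force. Now I'll ease off, open and rise clear.

Request:
play_rows(
  xyz=[
    [0, 0, 0],
    [0, 0, 0],
    [0, 0, 0],
    [0, 0, 0],
    [0, 0, 0],
    [0, 0, 0],
    [0, 0, 0.02],
    [0, 0, 0.06],
    [0, 0, 0.1],
    [0, 0, 0.12],
    [-0.03, -0.04, 0.13],
    [-0.08, -0.08, 0.14],
    [-0.12, -0.12, 0.14],
    [-0.15, -0.15, 0.14],
  ],
  angular=[
    [0, 0, 0],
    [0, 0, 0],
    [0, 0, 0],
    [0, 0, 0],
    [0, 0, 0],
    [0, 0, 0],
    [0, 0, 0],
    [0, 0, 0],
    [0, 0, 0],
    [0, 0, 0],
    [0, 0, 0],
    [0, 0, 0],
    [0, 0, 0],
    [0, 0, 0],
  ],
  hand=[0, 0, 1, 1, 1, 1, 1, 1, 1, 1, 1, 1, 1, 1],
)

```text
clock: 10.0
eef_pos: [444.2, -67.6, 221.6]
eef_rot: [-0.03, 0.705, 0.031, 0.708]
ft_force: [0.3, -1.4, 0.1]
width: 85.2
```

```bash
python3 st.py; python3 snap.py d;  python3 - <<'E'
import cv2,numpy as np
s=cv2.imread("pics/d_s.png");t=cv2.imread("pics/d_t.png")
def z(im,x,y,w,h,k):return cv2.resize(im[y:y+h,x:x+w],None,fx=k,fy=k,interpolation=cv2.INTER_CUBIC)
cv2.imwrite("pics/d2.png",np.hstack([z(s,295,245,48,60,8),z(t,180,172,48,60,8)]))
E
```

```text
10.0 [444.23 -67.64 221.58] F [ 0.3  -1.43  0.11] T [-0.02  0.04 -0.03] [-0.03  0.7   0.03  0.71] 85.22418675131411
10.1 [440.73991489 -71.32406545 221.60649745] [-0.02784075  0.70585739  0.02770979  0.70726403] [ 0.37518972  1.00785188 -0.20717778] [-0.09  0.25  0.18  2.03 -0.06  0.86  1.78]
```

View pics/d2.png

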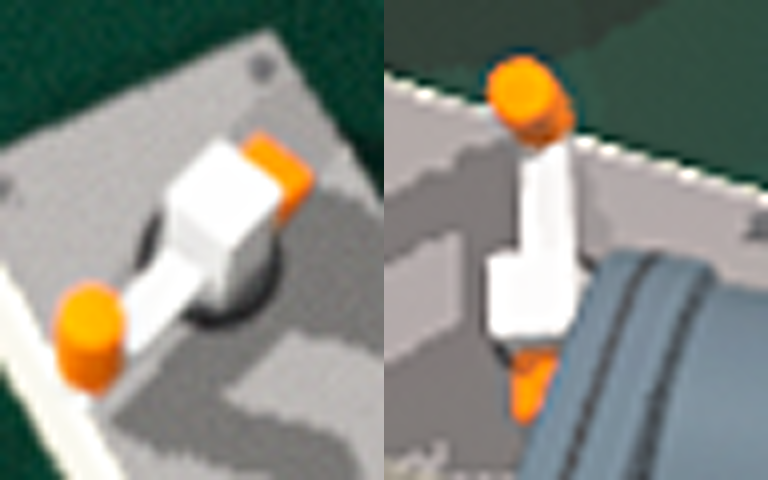

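View pics/d_s.png

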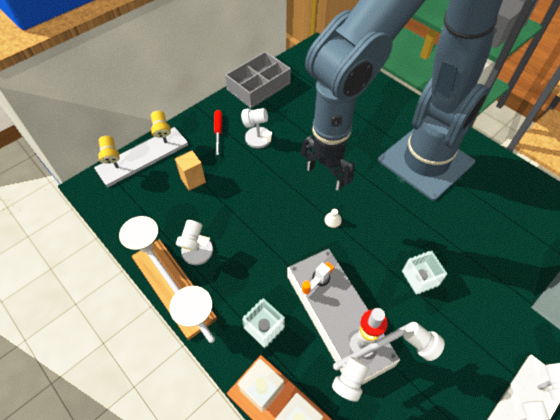

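```bash
python3 - <<'E'
from h import *
def px(p,o):return (np.array(p)+.5)/8-.5+np.array(o)
for n,h,k,o in(("scene",(224,192),(91,312),(295,245)),("top",(533-384,292),(522-384,90),(180,172))):
    H=onz(n,px(h,o),112)[:2];K=onz(n,px(k,o),125)[:2];d=K-H
    print(n,H,K,np.linalg.norm(d),np.degrees(np.arctan2(d[1],d[0])))
print(tri(px((224,192),(295,245)),px((533-384,292),(180,172))),tri(px((91,312),(295,245)),px((522-384,90),(180,172))))
E
```

```text
scene [581.84618206  71.88818053] [646.72145128  75.98308726] 65.00437536565796 3.611700344255619
top [583.78808696  70.18985078] [648.08262939  74.86423393] 64.46423848284142 4.158238521713898
(array([582.89363522,  71.07837032, 112.65733801]), np.float64(2.5262270346476514)) (array([647.42113709,  75.44501183, 125.50840203]), np.float64(1.7163495992374136))
```

Request:
play_rows(
  xyz=[
    [0.02, 0.014, 0],
    [0.05, 0.035, 0],
    [0.085, 0.06, 0],
    [0.12, 0.085, 0],
    [0.155, 0.11, 0],
    [0.185, 0.132, 0],
    [0.2, 0.143, -0.02],
    [0.2075, 0.149, -0.05],
    [0.2075, 0.149, -0.08],
    [0.2075, 0.149, -0.11],
    [0.2075, 0.149, -0.127],
    [0.2075, 0.149, -0.129],
    [0.2075, 0.149, -0.129],
    [0.2075, 0.149, -0.129],
    [0.2075, 0.149, -0.129],
    [0.2075, 0.149, -0.129],
    [0.2075, 0.149, -0.129],
    [0.2075, 0.149, -0.129],
  ],
  angular=[
    [0, 0, 0],
    [0, 0, 0],
    [0, 0, 0],
    [0, 0, 0],
    [0, 0, 0],
    [0, 0, 0],
    [0, 0, 0],
    [0, 0, 0],
    [0, 0, 0],
    [0, 0, 0],
    [0, 0, 0],
    [0, 0, 0],
    [0, 0, 0],
    [0, 0, 0],
    [0, 0, 0],
    [0, 0, 0],
    [0, 0, 0],
    [0, 0, 0],
  ],
  hand=[0.6, 0.6, 0.6, 0.6, 0.6, 0.6, 0.6, 0.6, 0.6, 0.6, 0.6, 0.6, 0.2, 0, 0, 0, 0, 0],
  squeeze=25,
)

```text
clock: 11.9
eef_pos: [649.3, 77.8, 93.5]
eef_rot: [-0.028, 0.705, 0.028, 0.708]
ft_force: [2.3, -0.3, 3.6]
width: 21.1
```

```bash
python3 st.py; python3 snap.py e
```

```text
11.9 [649.27  77.79  93.53] F [ 2.28 -0.26  3.57] T [ 0.05 -0.5   0.05] [-0.03  0.7   0.03  0.71] 21.148510407608608
12.0 [649.34023638  77.7946561   93.40794462] [-0.02773004  0.70497946  0.02779381  0.70814018] [2.87536578 1.01784214 5.74024845] [-0.26  0.68  0.12  1.66 -0.1   0.8   1.55]
```

View pics/e.png

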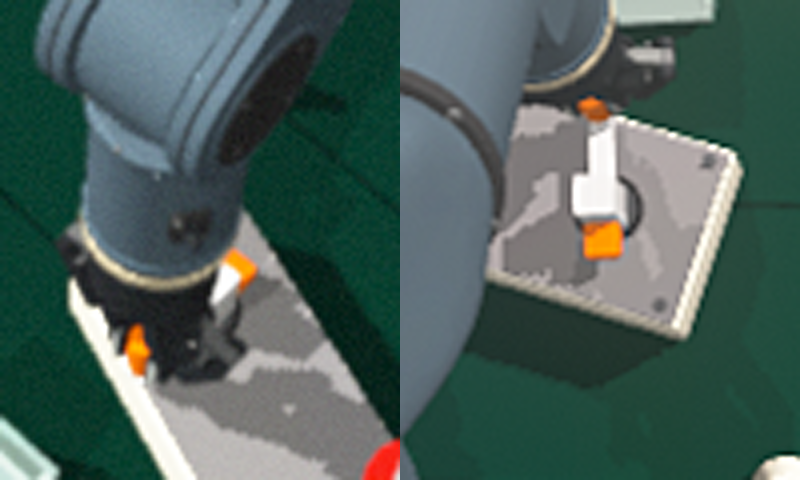

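```bash
cat > w.py <<'E'
import sys,numpy as np
from rig import bot
cx,cy,step,n=map(float,sys.argv[1:5])
o=bot.observe();p=o["eef_pos"];v=p[:2]-[cx,cy];th=np.arctan2(v[1],v[0])
print("t",o["clock"],"pos",p.round(2),"theta",np.degrees(th).round(2),"r",np.hypot(*v).round(2))
F=o["ft_force"];print("radial",(F[:2]@[np.cos(th),np.sin(th)]).round(1),"tang cw+",(-F[:2]@[np.sin(th),-np.cos(th)]).round(1),"Fz",F[2].round(1))
a=th-np.radians(step)*np.arange(1,int(n)+1)
q=np.c_[cx+65*np.cos(a),cy+65*np.sin(a)]-p[:2]
dz=(float(sys.argv[5]) if len(sys.argv)>5 else p[2])-p[2]
print([[round(x/1000,4),round(y/1000,4),round(dz/1000,4)] for x,y in q])
E
python3 w.py 584.5 72.7 6 10
```

```text
t 12.0 pos [649.34  77.79  93.41] theta 4.49 r 65.04
radial 2.9 tang cw+ 0.8 Fz 5.7
[[np.float64(0.0001), np.float64(-0.0068), np.float64(0.0)], [np.float64(-0.0004), np.float64(-0.0136), np.float64(0.0)], [np.float64(-0.0016), np.float64(-0.0203), np.float64(0.0)], [np.float64(-0.0036), np.float64(-0.0268), np.float64(0.0)], [np.float64(-0.0062), np.float64(-0.0331), np.float64(0.0)], [np.float64(-0.0094), np.float64(-0.0391), np.float64(0.0)], [np.float64(-0.0133), np.float64(-0.0447), np.float64(0.0)], [np.float64(-0.0177), np.float64(-0.0498), np.float64(0.0)], [np.float64(-0.0226), np.float64(-0.0545), np.float64(0.0)], [np.float64(-0.028), np.float64(-0.0587), np.float64(0.0)]]
```

Request:
play_rows(
  xyz=[
    [0.0001, -0.0068, 0],
    [-0.0004, -0.0136, 0],
    [-0.0016, -0.0203, 0],
    [-0.0036, -0.0268, 0],
    [-0.0062, -0.0331, 0],
    [-0.0094, -0.0391, 0],
    [-0.0133, -0.0447, 0],
    [-0.0177, -0.0498, 0],
    [-0.0226, -0.0545, 0],
    [-0.028, -0.0587, 0],
  ],
  angular=[
    [0, 0, 0],
    [0, 0, 0],
    [0, 0, 0],
    [0, 0, 0],
    [0, 0, 0],
    [0, 0, 0],
    [0, 0, 0],
    [0, 0, 0],
    [0, 0, 0],
    [0, 0, 0],
  ],
  hand=[0, 0, 0, 0, 0, 0, 0, 0, 0, 0],
)

```text
clock: 13.0
eef_pos: [621.0, 18.4, 93.5]
eef_rot: [-0.028, 0.705, 0.028, 0.708]
ft_force: [4.2, 0.9, 4.6]
width: 21.4
```

```bash
sed -i 's/round(x\/1000,4),round(y\/1000,4),round(dz\/1000,4)/float(round(x\/1000,4)),float(round(y\/1000,4)),float(round(dz\/1000,4))/' w.py; python3 w.py 584.5 72.7 8 20 93.2; python3 snap.py f
```

```text
t 13.0 pos [621.04  18.45  93.51] theta -56.04 r 65.41
radial 1.6 tang cw+ 4.0 Fz 4.6
[[-0.0081, -0.0042, -0.0003], [-0.0165, -0.0076, -0.0003], [-0.0253, -0.0098, -0.0003], [-0.0343, -0.0107, -0.0003], [-0.0434, -0.0104, -0.0003], [-0.0523, -0.0088, -0.0003], [-0.0609, -0.006, -0.0003], [-0.0691, -0.002, -0.0003], [-0.0766, 0.0031, -0.0003], [-0.0833, 0.0091, -0.0003], [-0.0892, 0.0161, -0.0003], [-0.094, 0.0238, -0.0003], [-0.0976, 0.0321, -0.0003], [-0.1001, 0.0408, -0.0003], [-0.1014, 0.0498, -0.0003], [-0.1014, 0.0588, -0.0003], [-0.1001, 0.0678, -0.0003], [-0.0976, 0.0765, -0.0003], [-0.0939, 0.0848, -0.0003], [-0.0891, 0.0925, -0.0003]]
13.1 [620.27478947  17.90998232  93.42946319] [-0.02761345  0.70536003  0.02720242  0.70778863] [ 3.74033527 -0.05304296  4.91811159] [-0.17  0.64  0.11  1.75 -0.1   0.75  1.63]
```

View pics/f.png

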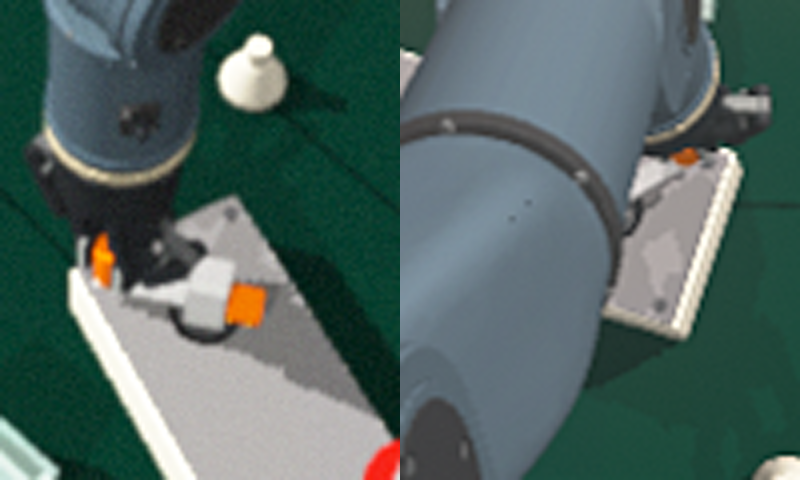

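Winding works: 4.0 N tangential and 1.6 N radial. I'll carry on.

```bash
python3 w.py 584.5 72.7 8 20 93.2
```

```text
t 13.1 pos [620.27  17.91  93.43] theta -56.86 r 65.44
radial 2.1 tang cw+ 3.1 Fz 4.9
[[-0.0082, -0.0041, -0.0002], [-0.0166, -0.0073, -0.0002], [-0.0254, -0.0094, -0.0002], [-0.0345, -0.0102, -0.0002], [-0.0435, -0.0097, -0.0002], [-0.0524, -0.008, -0.0002], [-0.061, -0.0051, -0.0002], [-0.0691, -0.001, -0.0002], [-0.0766, 0.0042, -0.0002], [-0.0832, 0.0103, -0.0002], [-0.0889, 0.0174, -0.0002], [-0.0936, 0.0251, -0.0002], [-0.0972, 0.0335, -0.0002], [-0.0995, 0.0422, -0.0002], [-0.1007, 0.0512, -0.0002], [-0.1005, 0.0603, -0.0002], [-0.0991, 0.0693, -0.0002], [-0.0965, 0.0779, -0.0002], [-0.0927, 0.0862, -0.0002], [-0.0878, 0.0938, -0.0002]]
```

Request:
play_rows(
  xyz=[
    [-0.0082, -0.0041, 0],
    [-0.0166, -0.0073, 0],
    [-0.0254, -0.0094, 0],
    [-0.0345, -0.0102, 0],
    [-0.0435, -0.0097, 0],
    [-0.0524, -0.008, 0],
    [-0.061, -0.0051, 0],
    [-0.0691, -0.001, 0],
    [-0.0766, 0.0042, 0],
    [-0.0832, 0.0103, 0],
    [-0.0889, 0.0174, 0],
    [-0.0936, 0.0251, 0],
    [-0.0972, 0.0335, 0],
    [-0.0995, 0.0422, 0],
    [-0.1007, 0.0512, 0],
    [-0.1005, 0.0603, 0],
    [-0.0991, 0.0693, 0],
    [-0.0965, 0.0779, 0],
    [-0.0927, 0.0862, 0],
    [-0.0878, 0.0938, 0],
  ],
  angular=[
    [0, 0, 0],
    [0, 0, 0],
    [0, 0, 0],
    [0, 0, 0],
    [0, 0, 0],
    [0, 0, 0],
    [0, 0, 0],
    [0, 0, 0],
    [0, 0, 0],
    [0, 0, 0],
    [0, 0, 0],
    [0, 0, 0],
    [0, 0, 0],
    [0, 0, 0],
    [0, 0, 0],
    [0, 0, 0],
    [0, 0, 0],
    [0, 0, 0],
    [0, 0, 0],
    [0, 0, 0],
  ],
  hand=[0, 0, 0, 0, 0, 0, 0, 0, 0, 0, 0, 0, 0, 0, 0, 0, 0, 0, 0, 0],
)

```text
clock: 15.1
eef_pos: [531.8, 111.3, 93.2]
eef_rot: [-0.028, 0.706, 0.027, 0.707]
ft_force: [3.4, -7.9, 2.9]
width: 21.2
```

```bash
python3 w.py 584.5 72.7 8 20 93.2;python3 snap.py g
```

```text
t 15.1 pos [531.77 111.32  93.18] theta 143.78 r 65.36
radial -7.4 tang cw+ 4.3 Fz 2.9
[[0.0061, 0.0067, 0.0], [0.0129, 0.0128, 0.0], [0.0204, 0.0178, 0.0], [0.0286, 0.0217, 0.0], [0.0372, 0.0245, 0.0], [0.0462, 0.0261, 0.0], [0.0552, 0.0263, 0.0], [0.0643, 0.0254, 0.0], [0.073, 0.0231, 0.0], [0.0814, 0.0197, 0.0], [0.0893, 0.0151, 0.0], [0.0964, 0.0095, 0.0], [0.1027, 0.003, 0.0], [0.108, -0.0044, 0.0], [0.1122, -0.0124, 0.0], [0.1153, -0.0209, 0.0], [0.1171, -0.0298, 0.0], [0.1177, -0.0389, 0.0], [0.1171, -0.0479, 0.0], [0.1151, -0.0568, 0.0]]
15.2 [532.51895553 112.26058297  93.16952124] [-0.02820841  0.70556721  0.02717963  0.70755952] [ 3.23750992 -5.62929061  3.29948551] [-0.38  0.55  0.12  1.95 -0.11  0.64  1.46]
```

View pics/g.png

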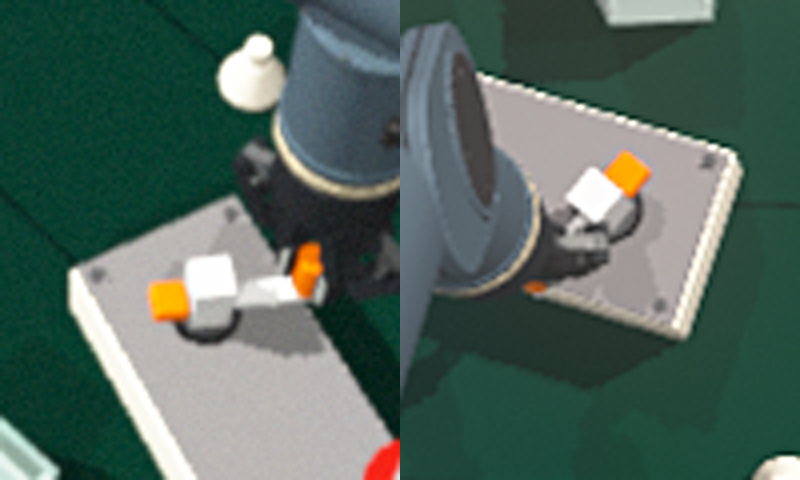

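```bash
python3 w.py 584.9 72.4 8 20 93.2
```

```text
t 15.2 pos [532.52 112.26  93.17] theta 142.73 r 65.82
radial -6.0 tang cw+ 2.5 Fz 3.3
[[0.0066, 0.0063, 0.0], [0.0135, 0.0122, 0.0], [0.0211, 0.0171, 0.0], [0.0294, 0.0209, 0.0], [0.0381, 0.0235, 0.0], [0.047, 0.0249, 0.0], [0.0561, 0.025, 0.0], [0.0651, 0.0239, 0.0], [0.0738, 0.0215, 0.0], [0.0822, 0.0179, 0.0], [0.0899, 0.0132, 0.0], [0.0969, 0.0075, 0.0], [0.1031, 0.0008, 0.0], [0.1083, -0.0066, 0.0], [0.1123, -0.0147, 0.0], [0.1152, -0.0233, 0.0], [0.1169, -0.0322, 0.0], [0.1174, -0.0413, 0.0], [0.1165, -0.0503, 0.0], [0.1145, -0.0592, 0.0]]
```

Request:
play_rows(
  xyz=[
    [0.0066, 0.0063, 0],
    [0.0135, 0.0122, 0],
    [0.0211, 0.0171, 0],
    [0.0294, 0.0209, 0],
    [0.0381, 0.0235, 0],
    [0.047, 0.0249, 0],
    [0.0561, 0.025, 0],
    [0.0651, 0.0239, 0],
    [0.0738, 0.0215, 0],
    [0.0822, 0.0179, 0],
    [0.0899, 0.0132, 0],
    [0.0969, 0.0075, 0],
    [0.1031, 0.0008, 0],
    [0.1083, -0.0066, 0],
    [0.1123, -0.0147, 0],
    [0.1152, -0.0233, 0],
    [0.1169, -0.0322, 0],
    [0.1174, -0.0413, 0],
    [0.1165, -0.0503, 0],
    [0.1145, -0.0592, 0],
  ],
  angular=[
    [0, 0, 0],
    [0, 0, 0],
    [0, 0, 0],
    [0, 0, 0],
    [0, 0, 0],
    [0, 0, 0],
    [0, 0, 0],
    [0, 0, 0],
    [0, 0, 0],
    [0, 0, 0],
    [0, 0, 0],
    [0, 0, 0],
    [0, 0, 0],
    [0, 0, 0],
    [0, 0, 0],
    [0, 0, 0],
    [0, 0, 0],
    [0, 0, 0],
    [0, 0, 0],
    [0, 0, 0],
  ],
  hand=[0, 0, 0, 0, 0, 0, 0, 0, 0, 0, 0, 0, 0, 0, 0, 0, 0, 0, 0, 0],
)

```text
clock: 17.2
eef_pos: [647.7, 56.2, 93.5]
eef_rot: [-0.028, 0.705, 0.029, 0.708]
ft_force: [4.4, 4.4, 5.4]
width: 21.3
```

```bash
python3 w.py 584.9 72.4 8 20 93.2
```

```text
t 17.2 pos [647.67  56.19  93.47] theta -14.48 r 64.83
radial 3.2 tang cw+ 5.3 Fz 5.4
[[-0.0027, -0.0086, -0.0003], [-0.0068, -0.0168, -0.0003], [-0.0119, -0.0242, -0.0003], [-0.018, -0.0309, -0.0003], [-0.025, -0.0367, -0.0003], [-0.0327, -0.0414, -0.0003], [-0.0411, -0.0451, -0.0003], [-0.0498, -0.0475, -0.0003], [-0.0588, -0.0487, -0.0003], [-0.0679, -0.0486, -0.0003], [-0.0768, -0.0473, -0.0003], [-0.0855, -0.0447, -0.0003], [-0.0938, -0.0409, -0.0003], [-0.1014, -0.0361, -0.0003], [-0.1083, -0.0302, -0.0003], [-0.1143, -0.0234, -0.0003], [-0.1193, -0.0158, -0.0003], [-0.1232, -0.0076, -0.0003], [-0.126, 0.001, -0.0003], [-0.1275, 0.01, -0.0003]]
```

Request:
play_rows(
  xyz=[
    [-0.0027, -0.0086, 0],
    [-0.0068, -0.0168, 0],
    [-0.0119, -0.0242, 0],
    [-0.018, -0.0309, 0],
    [-0.025, -0.0367, 0],
    [-0.0327, -0.0414, 0],
    [-0.0411, -0.0451, 0],
    [-0.0498, -0.0475, 0],
    [-0.0588, -0.0487, 0],
    [-0.0679, -0.0486, 0],
    [-0.0768, -0.0473, 0],
    [-0.0855, -0.0447, 0],
    [-0.0938, -0.0409, 0],
    [-0.1014, -0.0361, 0],
    [-0.1083, -0.0302, 0],
    [-0.1143, -0.0234, 0],
    [-0.1193, -0.0158, 0],
    [-0.1232, -0.0076, 0],
    [-0.126, 0.001, 0],
    [-0.1275, 0.01, 0],
  ],
  angular=[
    [0, 0, 0],
    [0, 0, 0],
    [0, 0, 0],
    [0, 0, 0],
    [0, 0, 0],
    [0, 0, 0],
    [0, 0, 0],
    [0, 0, 0],
    [0, 0, 0],
    [0, 0, 0],
    [0, 0, 0],
    [0, 0, 0],
    [0, 0, 0],
    [0, 0, 0],
    [0, 0, 0],
    [0, 0, 0],
    [0, 0, 0],
    [0, 0, 0],
    [0, 0, 0],
    [0, 0, 0],
  ],
  hand=[0, 0, 0, 0, 0, 0, 0, 0, 0, 0, 0, 0, 0, 0, 0, 0, 0, 0, 0, 0],
)

```text
clock: 19.2
eef_pos: [519.5, 67.0, 93.4]
eef_rot: [-0.028, 0.705, 0.029, 0.708]
ft_force: [0.6, -4.6, 2.6]
width: 21.1
```

```bash
python3 w.py 584.9 72.4 8 20 93.2; python3 snap.py i
```

```text
t 19.2 pos [519.5   66.96  93.38] theta -175.25 r 65.63
radial -0.2 tang cw+ 4.6 Fz 2.6
[[0.0005, 0.0091, -0.0002], [0.0017, 0.0181, -0.0002], [0.004, 0.0269, -0.0002], [0.0076, 0.0352, -0.0002], [0.0123, 0.0429, -0.0002], [0.0181, 0.05, -0.0002], [0.0247, 0.0561, -0.0002], [0.0322, 0.0613, -0.0002], [0.0403, 0.0654, -0.0002], [0.0488, 0.0683, -0.0002], [0.0578, 0.07, -0.0002], [0.0668, 0.0704, -0.0002], [0.0758, 0.0696, -0.0002], [0.0847, 0.0675, -0.0002], [0.0931, 0.0642, -0.0002], [0.101, 0.0598, -0.0002], [0.1083, 0.0543, -0.0002], [0.1146, 0.0479, -0.0002], [0.1201, 0.0406, -0.0002], [0.1244, 0.0327, -0.0002]]
19.3 [519.48312777  68.26017732  93.35601453] [-0.02840879  0.70535402  0.03013116  0.70764452] [-1.65295938 -3.59125993  2.96243005] [-0.3   0.53  0.11  2.   -0.1   0.61  1.54]
```

View pics/i_s.png

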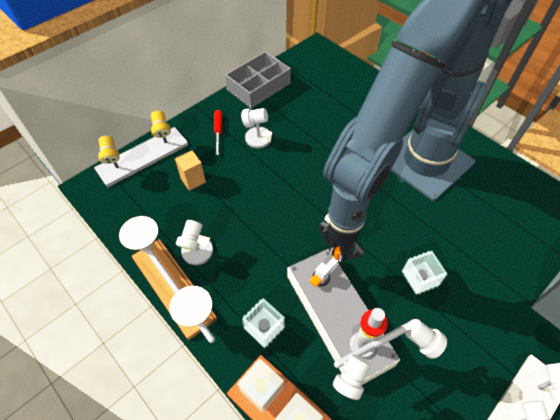

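```bash
python3 w.py 584.9 72.4 8 20 93.2
```

```text
t 19.3 pos [519.48  68.26  93.36] theta -176.38 r 65.55
radial 1.9 tang cw+ 3.5 Fz 3.0
[[0.0006, 0.0091, -0.0002], [0.0019, 0.0181, -0.0002], [0.0045, 0.0268, -0.0002], [0.0082, 0.035, -0.0002], [0.0131, 0.0427, -0.0002], [0.019, 0.0496, -0.0002], [0.0257, 0.0556, -0.0002], [0.0333, 0.0606, -0.0002], [0.0415, 0.0646, -0.0002], [0.0501, 0.0673, -0.0002], [0.0591, 0.0688, -0.0002], [0.0681, 0.0691, -0.0002], [0.0771, 0.0681, -0.0002], [0.0859, 0.0658, -0.0002], [0.0943, 0.0624, -0.0002], [0.1021, 0.0578, -0.0002], [0.1092, 0.0522, -0.0002], [0.1155, 0.0456, -0.0002], [0.1208, 0.0382, -0.0002], [0.125, 0.0302, -0.0002]]
```

Request:
play_rows(
  xyz=[
    [0.0006, 0.0091, 0],
    [0.0019, 0.0181, 0],
    [0.0045, 0.0268, 0],
    [0.0082, 0.035, 0],
    [0.0131, 0.0427, 0],
    [0.019, 0.0496, 0],
    [0.0257, 0.0556, 0],
    [0.0333, 0.0606, 0],
    [0.0415, 0.0646, 0],
    [0.0501, 0.0673, 0],
    [0.0591, 0.0688, 0],
    [0.0681, 0.0691, 0],
    [0.0771, 0.0681, 0],
    [0.0859, 0.0658, 0],
    [0.0943, 0.0624, 0],
    [0.1021, 0.0578, 0],
    [0.1092, 0.0522, 0],
    [0.1155, 0.0456, 0],
    [0.1208, 0.0382, 0],
    [0.125, 0.0302, 0],
  ],
  angular=[
    [0, 0, 0],
    [0, 0, 0],
    [0, 0, 0],
    [0, 0, 0],
    [0, 0, 0],
    [0, 0, 0],
    [0, 0, 0],
    [0, 0, 0],
    [0, 0, 0],
    [0, 0, 0],
    [0, 0, 0],
    [0, 0, 0],
    [0, 0, 0],
    [0, 0, 0],
    [0, 0, 0],
    [0, 0, 0],
    [0, 0, 0],
    [0, 0, 0],
    [0, 0, 0],
    [0, 0, 0],
  ],
  hand=[0, 0, 0, 0, 0, 0, 0, 0, 0, 0, 0, 0, 0, 0, 0, 0, 0, 0, 0, 0],
)

```text
clock: 21.3
eef_pos: [643.7, 100.8, 93.1]
eef_rot: [-0.028, 0.706, 0.032, 0.707]
ft_force: [-3.2, 4.4, 5.6]
width: 21.0
```

```bash
python3 w.py 584.9 72.4 8 18 93.2
```

```text
t 21.3 pos [643.69 100.79  93.08] theta 25.78 r 65.29
radial -1.0 tang cw+ 5.3 Fz 5.6
[[0.0031, -0.0085, 0.0001], [0.0053, -0.0174, 0.0001], [0.0062, -0.0264, 0.0001], [0.0058, -0.0354, 0.0001], [0.0042, -0.0444, 0.0001], [0.0014, -0.053, 0.0001], [-0.0026, -0.0611, 0.0001], [-0.0077, -0.0686, 0.0001], [-0.0138, -0.0753, 0.0001], [-0.0208, -0.0811, 0.0001], [-0.0285, -0.0859, 0.0001], [-0.0368, -0.0896, 0.0001], [-0.0455, -0.092, 0.0001], [-0.0545, -0.0932, 0.0001], [-0.0636, -0.0932, 0.0001], [-0.0726, -0.0919, 0.0001], [-0.0813, -0.0894, 0.0001], [-0.0895, -0.0857, 0.0001]]
```

Request:
play_rows(
  xyz=[
    [0.0031, -0.0085, 0],
    [0.0053, -0.0174, 0],
    [0.0062, -0.0264, 0],
    [0.0058, -0.0354, 0],
    [0.0042, -0.0444, 0],
    [0.0014, -0.053, 0],
    [-0.0026, -0.0611, 0],
    [-0.0077, -0.0686, 0],
    [-0.0138, -0.0753, 0],
    [-0.0208, -0.0811, 0],
    [-0.0285, -0.0859, 0],
    [-0.0368, -0.0896, 0],
    [-0.0455, -0.092, 0],
    [-0.0545, -0.0932, 0],
    [-0.0636, -0.0932, 0],
    [-0.0726, -0.0919, 0],
    [-0.0813, -0.0894, 0],
    [-0.0895, -0.0857, 0],
  ],
  angular=[
    [0, 0, 0],
    [0, 0, 0],
    [0, 0, 0],
    [0, 0, 0],
    [0, 0, 0],
    [0, 0, 0],
    [0, 0, 0],
    [0, 0, 0],
    [0, 0, 0],
    [0, 0, 0],
    [0, 0, 0],
    [0, 0, 0],
    [0, 0, 0],
    [0, 0, 0],
    [0, 0, 0],
    [0, 0, 0],
    [0, 0, 0],
    [0, 0, 0],
  ],
  hand=[0, 0, 0, 0, 0, 0, 0, 0, 0, 0, 0, 0, 0, 0, 0, 0, 0, 0],
)

```text
clock: 23.1
eef_pos: [554.2, 14.4, 93.2]
eef_rot: [-0.028, 0.705, 0.031, 0.707]
ft_force: [5.8, 2.0, 1.5]
width: 21.2
```

```bash
python3 w.py 584.9 72.4 5 10 93.2;  python3 snap.py j;python3 - <<'E'
import cv2,numpy as np
s=cv2.imread("pics/j_s.png");t=cv2.imread("pics/scene0.png")
def z(im,x,y,w,h,k):return cv2.resize(im[y:y+h,x:x+w],None,fx=k,fy=k,interpolation=cv2.INTER_CUBIC)
cv2.imwrite("pics/j2.png",np.hstack([z(s,330,295,60,90,6),z(t,330,295,60,90,6)]))
E
```

```text
t 23.1 pos [554.25  14.41  93.24] theta -117.86 r 65.59
radial -4.4 tang cw+ 4.2 Fz 1.5
[[-0.0046, 0.0034, -0.0], [-0.0092, 0.0067, -0.0], [-0.0136, 0.0103, -0.0], [-0.0175, 0.0144, -0.0], [-0.0212, 0.0187, -0.0], [-0.0244, 0.0234, -0.0], [-0.0272, 0.0283, -0.0], [-0.0296, 0.0335, -0.0], [-0.0315, 0.0388, -0.0], [-0.0329, 0.0443, -0.0]]
23.2 [553.30169323  14.94981871  93.16460344] [-0.02839135  0.7060572   0.0317531   0.70687262] [3.6988468  0.50570712 3.41454152] [-0.18  0.56  0.1   1.93 -0.1   0.65  1.65]
```

View pics/j2.png

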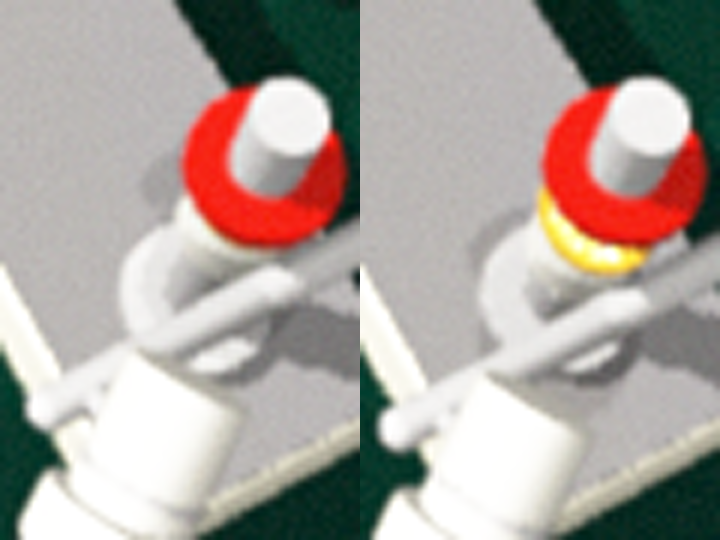

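The yellow band below the stop is now hidden, so the carriage is close. I've wound about 843°. One more safe 50°, then small steps to feel for the stop.

Request:
play_rows(
  xyz=[
    [-0.0045, 0.0034, 0],
    [-0.009, 0.0069, 0],
    [-0.0132, 0.0107, 0],
    [-0.0171, 0.0148, 0],
    [-0.0207, 0.0193, 0],
    [-0.0238, 0.0241, 0],
    [-0.0265, 0.0291, 0],
    [-0.0288, 0.0343, 0],
    [-0.0306, 0.0397, 0],
    [-0.0319, 0.0452, 0],
  ],
  angular=[
    [0, 0, 0],
    [0, 0, 0],
    [0, 0, 0],
    [0, 0, 0],
    [0, 0, 0],
    [0, 0, 0],
    [0, 0, 0],
    [0, 0, 0],
    [0, 0, 0],
    [0, 0, 0],
  ],
  hand=[0, 0, 0, 0, 0, 0, 0, 0, 0, 0],
)

```text
clock: 24.2
eef_pos: [520.4, 59.8, 93.1]
eef_rot: [-0.029, 0.707, 0.031, 0.706]
ft_force: [1.1, -3.7, 5.3]
width: 21.3
```

```bash
python3 w.py 584.9 72.4 3.5 4 93.2
```

```text
t 24.2 pos [520.35  59.82  93.09] theta -168.97 r 65.76
radial -0.3 tang cw+ 3.8 Fz 5.3
[[0.0001, 0.0041, 0.0001], [-0.0003, 0.008, 0.0001], [-0.0004, 0.012, 0.0001], [-0.0004, 0.0159, 0.0001]]
```

Request:
play_rows(
  xyz=[
    [0, 0.0041, 0],
    [-0.0003, 0.008, 0],
    [-0.0004, 0.012, 0],
    [-0.0004, 0.0159, 0],
  ],
  angular=[
    [0, 0, 0],
    [0, 0, 0],
    [0, 0, 0],
    [0, 0, 0],
  ],
  hand=[0, 0, 0, 0],
)

```text
clock: 24.6
eef_pos: [519.1, 75.3, 93.1]
eef_rot: [-0.029, 0.707, 0.031, 0.706]
ft_force: [1.3, -4.1, 5.6]
width: 20.9
```

```bash
python3 w.py 584.9 72.4 3.5 4 93.2
```

```text
t 24.6 pos [519.1   75.31  93.06] theta 177.47 r 65.86
radial -1.5 tang cw+ 4.0 Fz 5.6
[[0.0012, 0.0039, 0.0001], [0.0017, 0.0079, 0.0001], [0.0025, 0.0117, 0.0001], [0.0035, 0.0156, 0.0001]]
```

Request:
play_rows(
  xyz=[
    [0.0006, 0.0039, 0],
    [0.0014, 0.0079, 0],
    [0.0024, 0.0117, 0],
    [0.0035, 0.0156, 0],
  ],
  angular=[
    [0, 0, 0],
    [0, 0, 0],
    [0, 0, 0],
    [0, 0, 0],
  ],
  hand=[0, 0, 0, 0],
)

```text
clock: 25.0
eef_pos: [521.5, 90.3, 93.0]
eef_rot: [-0.029, 0.708, 0.03, 0.705]
ft_force: [-0.1, -4.6, 7.8]
width: 21.3
```

```bash
python3 w.py 584.9 72.4 3.5 4 93.2
```

```text
t 25.0 pos [521.49  90.31  93.  ] theta 164.22 r 65.89
radial -1.2 tang cw+ 4.5 Fz 7.8
[[0.0021, 0.0035, 0.0002], [0.0035, 0.0072, 0.0002], [0.0051, 0.0109, 0.0002], [0.007, 0.0144, 0.0002]]
```

Request:
play_rows(
  xyz=[
    [0.0014, 0.0037, 0.0002],
    [0.0031, 0.0073, 0.0002],
    [0.005, 0.0109, 0.0002],
    [0.007, 0.0144, 0.0002],
  ],
  angular=[
    [0, 0, 0],
    [0, 0, 0],
    [0, 0, 0],
    [0, 0, 0],
  ],
  hand=[0, 0, 0, 0],
)

```text
clock: 25.4
eef_pos: [527.1, 104.0, 93.1]
eef_rot: [-0.029, 0.709, 0.03, 0.704]
ft_force: [-1.1, -4.8, 8.2]
width: 21.1
```

```bash
python3 w.py 584.9 72.4 3.5 4 93.2
```

```text
t 25.4 pos [527.14 104.03  93.07] theta 151.3 r 65.85
radial -1.3 tang cw+ 4.7 Fz 8.2
[[0.0028, 0.003, 0.0001], [0.005, 0.0063, 0.0001], [0.0074, 0.0095, 0.0001], [0.01, 0.0125, 0.0001]]
```

Request:
play_rows(
  xyz=[
    [0.0022, 0.0032, 0.0002],
    [0.0047, 0.0064, 0.0002],
    [0.0073, 0.0095, 0.0002],
    [0.01, 0.0125, 0.0002],
  ],
  angular=[
    [0, -0.2, 0],
    [0, -0.4, 0],
    [0, -0.4, 0],
    [0, -0.4, 0],
  ],
  hand=[0, 0, 0, 0],
)

```text
clock: 25.8
eef_pos: [535.4, 115.7, 93.0]
eef_rot: [-0.03, 0.707, 0.029, 0.706]
ft_force: [-0.6, -4.3, 7.8]
width: 21.0
```

```bash
python3 w.py 584.9 72.4 3.5 4 93.2
```

```text
t 25.8 pos [535.39 115.73  93.  ] theta 138.81 r 65.79
radial -2.4 tang cw+ 3.7 Fz 7.8
[[0.0033, 0.0024, 0.0002], [0.0062, 0.0051, 0.0002], [0.0092, 0.0077, 0.0002], [0.0124, 0.01, 0.0002]]
```

Request:
play_rows(
  xyz=[
    [0.0029, 0.0026, 0.0002],
    [0.0059, 0.0052, 0.0002],
    [0.0091, 0.0077, 0.0002],
    [0.0124, 0.01, 0.0002],
  ],
  angular=[
    [0, -0.1, 0],
    [0, -0.1, 0],
    [0, -0.1, 0],
    [0, -0.1, 0],
  ],
  hand=[0, 0, 0, 0],
)

```text
clock: 26.2
eef_pos: [545.7, 125.1, 92.9]
eef_rot: [-0.03, 0.708, 0.029, 0.705]
ft_force: [-2.8, -4.0, 8.9]
width: 21.1
```

```bash
python3 w.py 584.9 72.4 3.5 4 93.2
```

```text
t 26.2 pos [545.66 125.12  92.93] theta 126.66 r 65.72
radial -1.6 tang cw+ 4.7 Fz 8.9
[[0.0037, 0.0017, 0.0003], [0.0071, 0.0038, 0.0003], [0.0106, 0.0056, 0.0003], [0.0142, 0.0073, 0.0003]]
```

```bash
python3 w.py 584.9 72.4 4 4 93.3
```

```text
t 26.2 pos [545.66 125.12  92.93] theta 126.66 r 65.72
radial -1.6 tang cw+ 4.7 Fz 8.9
[[0.0042, 0.002, 0.0004], [0.0081, 0.0043, 0.0004], [0.0121, 0.0064, 0.0004], [0.0163, 0.0081, 0.0004]]
```

Request:
play_rows(
  xyz=[
    [0.0037, 0.0022, 0.0004],
    [0.0076, 0.0044, 0.0004],
    [0.0118, 0.0064, 0.0004],
    [0.016, 0.0081, 0.0004],
  ],
  angular=[
    [0, -0.1, 0],
    [0, -0.2, 0],
    [0, -0.2, 0],
    [0, -0.2, 0],
  ],
  hand=[0, 0, 0, 0],
)

```text
clock: 26.6
eef_pos: [559.2, 132.8, 92.9]
eef_rot: [-0.031, 0.709, 0.028, 0.704]
ft_force: [-3.1, -2.6, 8.7]
width: 21.4
```

```bash
python3 w.py 584.9 72.4 4 4 93.3
```

```text
t 26.6 pos [559.25 132.84  92.94] theta 113.0 r 65.66
radial -1.2 tang cw+ 3.9 Fz 8.7
[[0.0045, 0.001, 0.0004], [0.0088, 0.0023, 0.0004], [0.0133, 0.0034, 0.0004], [0.0177, 0.0041, 0.0004]]
```

Request:
play_rows(
  xyz=[
    [0.0043, 0.0014, 0.0004],
    [0.0087, 0.0027, 0.0004],
    [0.0132, 0.0036, 0.0004],
    [0.0177, 0.0043, 0.0004],
  ],
  angular=[
    [0, -0.2, 0],
    [0, -0.4, 0],
    [0, -0.4, 0],
    [0, -0.4, 0],
  ],
  hand=[0, 0, 0, 0],
)

```text
clock: 27.0
eef_pos: [574.3, 137.1, 92.8]
eef_rot: [-0.031, 0.708, 0.028, 0.705]
ft_force: [-3.5, -1.1, 7.7]
width: 21.2
```

```bash
python3 w.py 584.9 72.4 4 4 93.3
```

```text
t 27.0 pos [574.27 137.14  92.85] theta 99.32 r 65.6
radial -0.6 tang cw+ 3.6 Fz 7.7
[[0.0046, -0.0, 0.0005], [0.0091, 0.0002, 0.0005], [0.0137, 0.0002, 0.0005], [0.0182, -0.0002, 0.0005]]
```

Request:
play_rows(
  xyz=[
    [0.0045, 0.0004, 0.0005],
    [0.009, 0.0006, 0.0005],
    [0.0136, 0.0005, 0.0005],
    [0.0182, 0, 0.0005],
  ],
  angular=[
    [0, -0.2, 0],
    [0, -0.3, 0],
    [0, -0.3, 0],
    [0, -0.3, 0],
  ],
  hand=[0, 0, 0, 0],
)

```text
clock: 27.4
eef_pos: [589.7, 137.8, 92.8]
eef_rot: [-0.032, 0.708, 0.028, 0.705]
ft_force: [-3.5, 0.4, 8.9]
width: 21.0
```

```bash
python3 w.py 584.9 72.4 4 4 93.3
```

```text
t 27.4 pos [589.67 137.78  92.84] theta 85.83 r 65.56
radial 0.1 tang cw+ 3.5 Fz 8.9
[[0.0045, -0.001, 0.0005], [0.0089, -0.0018, 0.0005], [0.0133, -0.003, 0.0005], [0.0176, -0.0044, 0.0005]]
```

Wound so far: 999°. No stop yet.

Request:
play_rows(
  xyz=[
    [0.0045, -0.0005, 0.0005],
    [0.0089, -0.0014, 0.0005],
    [0.0133, -0.0027, 0.0005],
    [0.0176, -0.0042, 0.0005],
  ],
  angular=[
    [0, -0.2, 0],
    [0, -0.3, 0],
    [0, -0.3, 0],
    [0, -0.3, 0],
  ],
  hand=[0, 0, 0, 0],
)

```text
clock: 27.8
eef_pos: [604.6, 134.9, 92.8]
eef_rot: [-0.032, 0.708, 0.029, 0.705]
ft_force: [-5.0, 1.3, 7.4]
width: 20.8
```

```bash
python3 w.py 584.9 72.4 4 4 93.3
```

```text
t 27.8 pos [604.55 134.85  92.82] theta 72.53 r 65.47
radial -0.3 tang cw+ 5.2 Fz 7.4
[[0.0041, -0.002, 0.0005], [0.0083, -0.0038, 0.0005], [0.0123, -0.0059, 0.0005], [0.0162, -0.0082, 0.0005]]
```

Request:
play_rows(
  xyz=[
    [0.0032, -0.0012, 0.0005],
    [0.0063, -0.0026, 0.0005],
    [0.0094, -0.0042, 0.0005],
    [0.0124, -0.006, 0.0005],
  ],
  angular=[
    [0, -0.2, 0],
    [0, -0.3, 0],
    [0, -0.3, 0],
    [0, -0.3, 0],
  ],
  hand=[0, 0, 0, 0],
)

```text
clock: 28.2
eef_pos: [614.5, 130.7, 92.9]
eef_rot: [-0.032, 0.708, 0.03, 0.705]
ft_force: [-2.0, 2.9, 7.5]
width: 21.1
```

```bash
python3 w.py 584.9 72.4 4 4 93.3
```

```text
t 28.2 pos [614.46 130.74  92.86] theta 63.13 r 65.4
radial 1.7 tang cw+ 3.1 Fz 7.5
[[0.0038, -0.0025, 0.0004], [0.0076, -0.005, 0.0004], [0.0112, -0.0077, 0.0004], [0.0147, -0.0107, 0.0004]]
```

Noise, not the stop (total 1021°). Continuing.

Request:
play_rows(
  xyz=[
    [0.004, -0.0022, 0.0004],
    [0.0077, -0.0047, 0.0004],
    [0.0113, -0.0075, 0.0004],
    [0.0147, -0.0105, 0.0004],
  ],
  angular=[
    [0, -0.2, 0],
    [0, -0.3, 0],
    [0, -0.3, 0],
    [0, -0.3, 0],
  ],
  hand=[0, 0, 0, 0],
)

```text
clock: 28.6
eef_pos: [626.9, 122.5, 92.9]
eef_rot: [-0.032, 0.707, 0.031, 0.706]
ft_force: [-2.3, 4.0, 6.7]
width: 21.6
```

```bash
python3 w.py 584.9 72.4 4 4 93.3
```

```text
t 28.6 pos [626.94 122.46  92.89] theta 49.98 r 65.37
radial 1.5 tang cw+ 4.4 Fz 6.7
[[0.0031, -0.0033, 0.0004], [0.0063, -0.0066, 0.0004], [0.0092, -0.0101, 0.0004], [0.0119, -0.0137, 0.0004]]
```

Request:
play_rows(
  xyz=[
    [0.0033, -0.0031, 0.0004],
    [0.0064, -0.0064, 0.0004],
    [0.0093, -0.0099, 0.0004],
    [0.0119, -0.0136, 0.0004],
  ],
  angular=[
    [0, -0.1, 0],
    [0, -0.2, 0],
    [0, -0.2, 0],
    [0, -0.2, 0],
  ],
  hand=[0, 0, 0, 0],
)

```text
clock: 29.0
eef_pos: [637.1, 111.5, 93.0]
eef_rot: [-0.032, 0.707, 0.033, 0.706]
ft_force: [0.2, 3.9, 6.1]
width: 20.5
```

```bash
python3 w.py 584.9 72.4 4 4 93.3
```

```text
t 29.0 pos [637.09 111.51  93.01] theta 36.85 r 65.22
radial 2.5 tang cw+ 3.0 Fz 6.1
[[0.0024, -0.0039, 0.0003], [0.0047, -0.0077, 0.0003], [0.0068, -0.0118, 0.0003], [0.0086, -0.016, 0.0003]]
```

Total 1048°.

Request:
play_rows(
  xyz=[
    [0.0025, -0.0038, 0.0003],
    [0.0048, -0.0077, 0.0003],
    [0.0068, -0.0118, 0.0003],
    [0.0086, -0.016, 0.0003],
  ],
  angular=[
    [0, -0.1, 0],
    [0, -0.2, 0],
    [0, -0.2, 0],
    [0, -0.2, 0],
  ],
  hand=[0, 0, 0, 0],
)

```text
clock: 29.4
eef_pos: [644.6, 98.5, 93.2]
eef_rot: [-0.032, 0.706, 0.035, 0.706]
ft_force: [1.1, 5.0, 5.3]
width: 21.1
```

```bash
python3 w.py 584.9 72.4 4 4 93.3
```

```text
t 29.4 pos [644.56  98.49  93.2 ] theta 23.62 r 65.11
radial 3.0 tang cw+ 4.2 Fz 5.3
[[0.0016, -0.0043, 0.0001], [0.0029, -0.0086, 0.0001], [0.004, -0.013, 0.0001], [0.0048, -0.0175, 0.0001]]
```

Request:
play_rows(
  xyz=[
    [0.0016, -0.0043, 0.0001],
    [0.0029, -0.0086, 0.0001],
    [0.004, -0.013, 0.0001],
    [0.0048, -0.0175, 0.0001],
  ],
  angular=[
    [0, 0, 0],
    [0, 0, 0],
    [0, 0, 0],
    [0, 0, 0],
  ],
  hand=[0, 0, 0, 0],
)

```text
clock: 29.8
eef_pos: [648.8, 83.9, 93.3]
eef_rot: [-0.032, 0.707, 0.037, 0.706]
ft_force: [2.2, 4.7, 5.0]
width: 21.0
```

```bash
python3 w.py 584.9 72.4 4 4 93.3;  python3 snap.py k;python3 - <<'E'
import cv2,numpy as np
s=cv2.imread("pics/k_s.png");t=cv2.imread("pics/j_s.png")
def z(im,x,y,w,h,k):return cv2.resize(im[y:y+h,x:x+w],None,fx=k,fy=k,interpolation=cv2.INTER_CUBIC)
cv2.imwrite("pics/k2.png",np.hstack([z(s,330,295,60,90,6),z(t,330,295,60,90,6)]))
E
```

```text
t 29.8 pos [648.83  83.94  93.33] theta 10.23 r 64.96
radial 3.1 tang cw+ 4.3 Fz 5.0
[[0.0007, -0.0045, -0.0], [0.001, -0.009, -0.0], [0.001, -0.0135, -0.0], [0.0007, -0.0181, -0.0]]
29.9 [648.98505294  82.84355212  93.36114277] [-0.03190531  0.70645488  0.03581062  0.70613112] [2.68516948 4.75764781 5.50253231] [-0.26  0.68  0.11  1.65 -0.11  0.81  1.57]
```

View pics/k2.png

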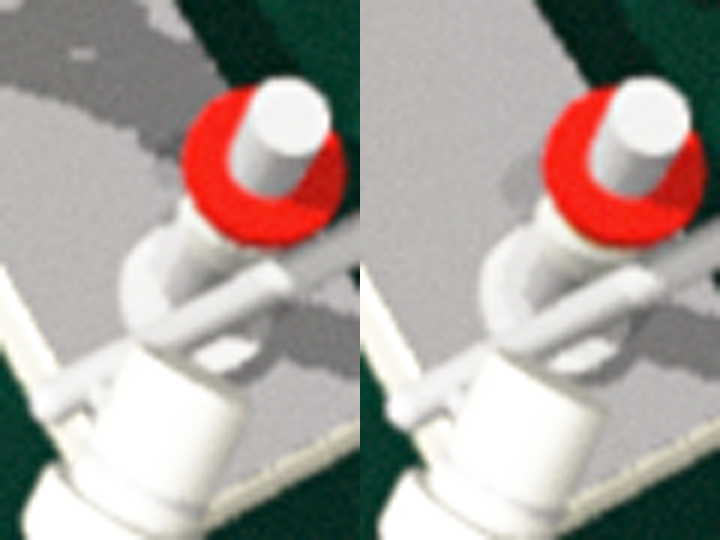

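View pics/k.png

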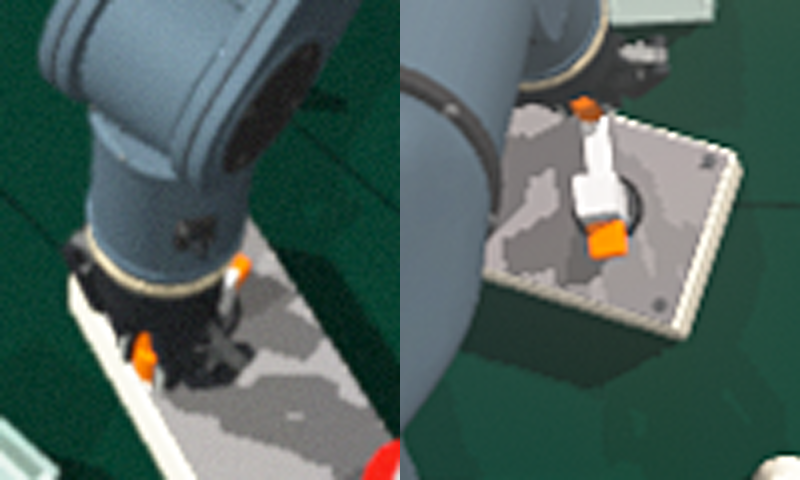

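Still no stop at about 1076° (2.99 turns). The carriage is very near the red collar and the crank is still seated. Continuing in small steps.

Request:
play_rows(
  xyz=[
    [0.0004, -0.0045, 0],
    [0.0006, -0.009, 0],
    [0.0005, -0.0135, 0],
    [0.0001, -0.018, 0],
  ],
  angular=[
    [0, 0, 0],
    [0, 0, 0],
    [0, 0, 0],
    [0, 0, 0],
  ],
  hand=[0, 0, 0, 0],
)

```text
clock: 30.3
eef_pos: [649.4, 67.0, 93.5]
eef_rot: [-0.032, 0.706, 0.037, 0.706]
ft_force: [5.4, 3.5, 4.9]
width: 21.2
```

```bash
python3 w.py 584.9 72.4 3 4 93.3
```

```text
t 30.3 pos [649.43  67.04  93.53] theta -4.75 r 64.76
radial 5.1 tang cw+ 3.9 Fz 4.9
[[-0.0001, -0.0034, -0.0002], [-0.0007, -0.0068, -0.0002], [-0.0014, -0.0101, -0.0002], [-0.0023, -0.0134, -0.0002]]
```

Total 1089°.

Request:
play_rows(
  xyz=[
    [-0.0003, -0.0042, 0],
    [-0.0009, -0.0084, 0],
    [-0.0018, -0.0125, 0],
    [-0.003, -0.0165, 0],
  ],
  angular=[
    [0, 0, 0],
    [0, 0, 0],
    [0, 0, 0],
    [0, 0, 0],
  ],
  hand=[0, 0, 0, 0],
)

```text
clock: 30.7
eef_pos: [646.9, 53.9, 93.7]
eef_rot: [-0.031, 0.706, 0.039, 0.707]
ft_force: [4.7, 8.0, 3.6]
width: 21.3
```

```bash
python3 w.py 584.9 72.4 4 4 93.3
```

```text
t 30.7 pos [646.89  53.92  93.66] theta -16.6 r 64.68
radial 2.2 tang cw+ 9.0 Fz 3.6
[[-0.0011, -0.0044, -0.0004], [-0.0029, -0.0086, -0.0004], [-0.0049, -0.0126, -0.0004], [-0.0072, -0.0165, -0.0004]]
```

Tangential force jumped to 9 N, which suggests the stop. I'll confirm with a small 4 mm step.

Request:
play_rows(
  xyz=[
    [-0.0007, -0.002, 0],
    [-0.0015, -0.0042, 0],
    [-0.0015, -0.0042, 0],
  ],
  angular=[
    [0, 0, 0],
    [0, 0, 0],
    [0, 0, 0],
  ],
  hand=[0, 0, 0],
)

```text
clock: 31.0
eef_pos: [646.5, 53.2, 94.0]
eef_rot: [-0.031, 0.704, 0.041, 0.708]
ft_force: [7.8, 8.4, 1.3]
width: 21.1
```

```bash
python3 w.py 584.9 72.4 4 4 93.3
```

```text
t 31.0 pos [646.49  53.19  93.99] theta -17.33 r 64.52
radial 4.9 tang cw+ 10.3 Fz 1.3
[[-0.001, -0.0044, -0.0007], [-0.0028, -0.0086, -0.0007], [-0.0049, -0.0126, -0.0007], [-0.0073, -0.0165, -0.0007]]
```

Request:
play_rows(
  xyz=[
    [-0.001, -0.003, -0.0004],
    [-0.0018, -0.005, -0.0004],
    [-0.0018, -0.005, -0.0004],
    [-0.0018, -0.005, -0.0004],
  ],
  angular=[
    [0, 0, -0.3],
    [0, 0.3, -0.5],
    [0, 0.3, -0.5],
    [0, 0.3, -0.5],
  ],
  hand=[0, 0, 0, 0],
)

```text
clock: 31.4
eef_pos: [646.2, 52.2, 93.9]
eef_rot: [-0.027, 0.705, 0.04, 0.707]
ft_force: [8.2, 7.5, 2.2]
width: 21.4
```

```bash
python3 w.py 584.9 72.4 4 4 93.3
```

```text
t 31.4 pos [646.15  52.15  93.94] theta -18.29 r 64.51
radial 5.4 tang cw+ 9.7 Fz 2.2
[[-0.0011, -0.0044, -0.0006], [-0.003, -0.0085, -0.0006], [-0.0051, -0.0125, -0.0006], [-0.0076, -0.0164, -0.0006]]
```

Request:
play_rows(
  xyz=[
    [-0.001, -0.003, -0.0004],
    [-0.002, -0.0055, -0.0004],
    [-0.003, -0.0075, -0.0004],
    [-0.003, -0.0075, -0.0004],
  ],
  angular=[
    [0, 0, 0],
    [0, 0, 0],
    [0, 0, 0],
    [0, 0, 0],
  ],
  hand=[0, 0, 0, 0],
)

```text
clock: 31.8
eef_pos: [644.9, 48.8, 94.1]
eef_rot: [-0.027, 0.704, 0.043, 0.709]
ft_force: [9.2, 8.8, 1.3]
width: 21.4
```

```bash
python3 w.py 584.9 72.4 4 4 93.3;  python3 snap.py l;python3 - <<'E'
import cv2,numpy as np
s=cv2.imread("pics/l_s.png");t=cv2.imread("pics/k_s.png")
def z(im,x,y,w,h,k):return cv2.resize(im[y:y+h,x:x+w],None,fx=k,fy=k,interpolation=cv2.INTER_CUBIC)
cv2.imwrite("pics/l2.png",np.hstack([z(s,330,295,60,90,6),z(t,330,295,60,90,6)]))
E
```

```text
t 31.8 pos [644.88  48.78  94.05] theta -21.5 r 64.46
radial 5.3 tang cw+ 11.5 Fz 1.3
[[-0.0013, -0.0044, -0.0008], [-0.0034, -0.0084, -0.0008], [-0.0058, -0.0123, -0.0008], [-0.0084, -0.0159, -0.0008]]
31.9 [645.006583    49.11696139  94.09307036] [-0.02691186  0.70367875  0.04301581  0.70870418] [9.02382065 9.75326435 1.73383111] [-0.19  0.67  0.09  1.68 -0.11  0.79  1.63]
```

View pics/l2.png

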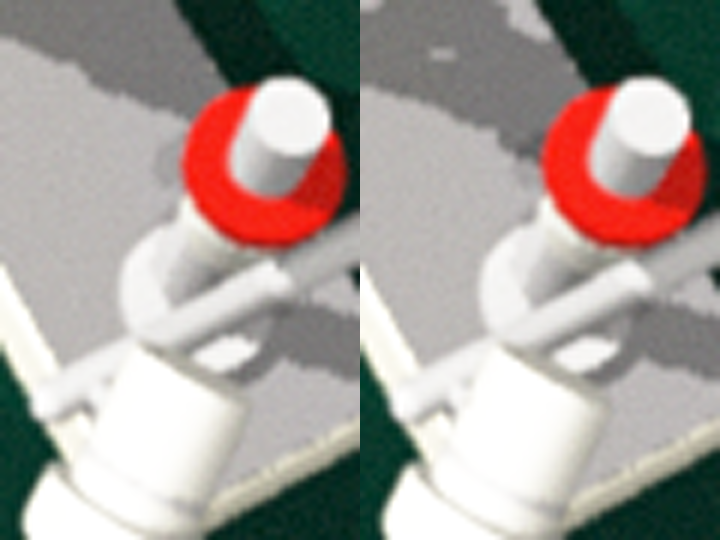

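View pics/l.png

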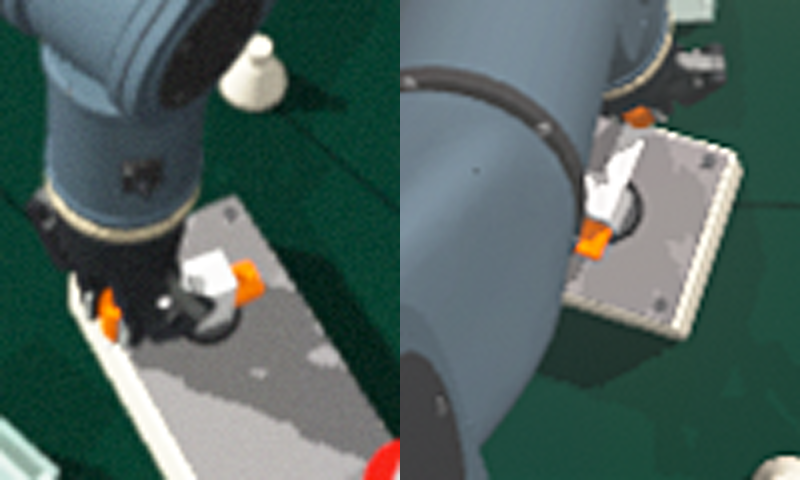

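The stop is confirmed: tangential force rose 9.0 → 9.7–10.3 → 11.5 N as I pushed on, and the carriage no longer moves. Now I'll ease off, release and clear the crank.

Request:
play_rows(
  xyz=[
    [0, 0.001, -0.001],
    [0, 0.001, -0.001],
    [0, 0.001, -0.001],
    [0, 0.001, -0.001],
    [0, 0.001, -0.001],
    [0, 0.001, -0.001],
    [0, 0.001, 0.015],
    [0, 0.001, 0.045],
    [0, 0.001, 0.08],
    [0, 0.001, 0.11],
    [-0.03, -0.03, 0.12],
    [-0.07, -0.06, 0.125],
    [-0.11, -0.09, 0.125],
    [-0.15, -0.12, 0.125],
    [-0.19, -0.15, 0.125],
    [-0.2, -0.18, 0.125],
    [-0.2, -0.2, 0.125],
    [-0.2, -0.2, 0.125],
  ],
  angular=[
    [0, 0, 0],
    [0, 0, 0],
    [0, 0, 0],
    [0, 0, 0],
    [0, 0, 0],
    [0, 0, 0],
    [0, 0, 0],
    [0, 0, 0],
    [0, 0, 0],
    [0, 0, 0],
    [0, 0, 0],
    [0, 0, 0],
    [0, 0, 0],
    [0, 0, 0],
    [0, 0, 0],
    [0, 0, 0],
    [0, 0, 0],
    [0, 0, 0],
  ],
  hand=[0, 0, 0.5, 0.5, 0.5, 0.5, 0.5, 0.5, 0.5, 0.5, 0.5, 0.5, 0.5, 0.5, 0.5, 0.5, 0.5, 0.5],
)

```text
clock: 33.7
eef_pos: [443.9, -154.6, 219.5]
eef_rot: [-0.026, 0.704, 0.04, 0.709]
ft_force: [0.4, 0.2, 0.4]
width: 43.1
```

```bash
python3 st.py; python3 snap.py m;python3 - <<'E'
import cv2,numpy as np
s=cv2.imread("pics/m_s.png");t=cv2.imread("pics/m_t.png");l=cv2.imread("pics/l_s.png")
def z(im,x,y,w,h,k):return cv2.resize(im[y:y+h,x:x+w],None,fx=k,fy=k,interpolation=cv2.INTER_CUBIC)
cv2.imwrite("pics/m2.png",np.hstack([z(s,295,245,48,60,8),z(t,180,172,48,60,8)]))
cv2.imwrite("pics/m3.png",np.hstack([z(s,330,295,60,90,6),z(l,330,295,60,90,6)]))
E
```

```text
33.7 [ 443.88 -154.65  219.49] F [0.42 0.23 0.41] T [ 0.02 -0.04 -0.04] [-0.03  0.7   0.04  0.71] 43.112813625241955
33.8 [ 444.71670445 -151.34674329  219.1313335 ] [-0.02632086  0.70377505  0.04233317  0.70867185] [ 0.80421118  0.39583244 -0.12506606] [ 0.12  0.29  0.16  1.98 -0.09  0.88  2.  ]
```

View pics/m2.png

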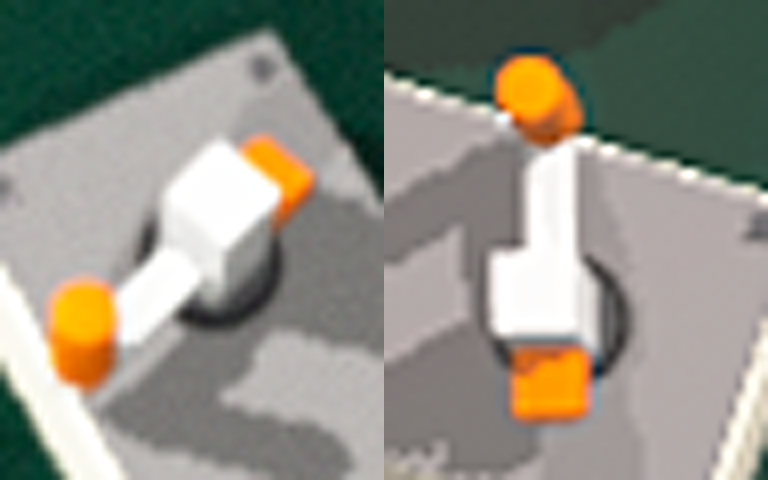

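View pics/m3.png

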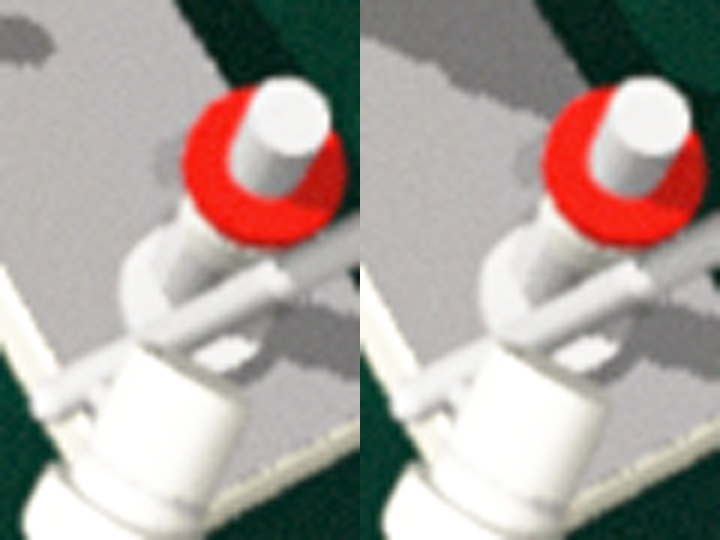

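View pics/m_s.png

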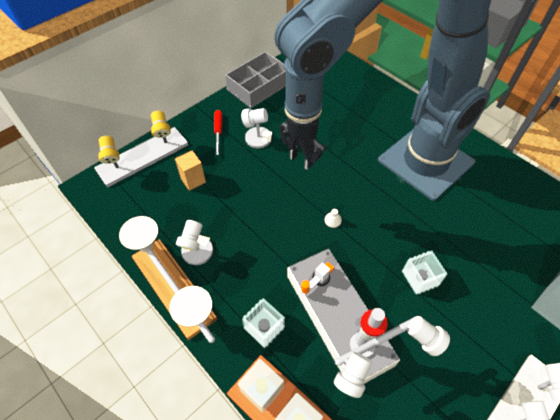

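```bash
python3 - <<'E'
from h import *
def px(p,o):return (np.array(p)+.5)/8-.5+np.array(o)
for n,h,k,o in(("scene",(221,189),(83,307),(295,245)),("top",(537-384,290),(529-384,90),(180,172))):
    H=onz(n,px(h,o),112)[:2];K=onz(n,px(k,o),125)[:2];d=K-H
    print(n,H,K,np.linalg.norm(d),np.degrees(np.arctan2(d[1],d[0])))
I={k:cv2.imread(f"pics/{k}_s.png") for k in"ijklm"}
I["0"]=cv2.imread("pics/scene0.png"); g={k:cv2.cvtColor(v,cv2.COLOR_BGR2GRAY).astype(np.float32) for k,v in I.items()}
# two head regions (white head lower left, right head)
for nm,(x,y,w,h) in dict(headL=(336,352,36,40),headR=(405,312,40,46),fix=(235,295,55,55)).items():
    T=g["m"][y:y+h,x:x+w]; win=cv2.createHanningWindow((w,h),cv2.CV_32F)
    for k in"0ijkl":
        print(nm,k,np.round(cv2.phaseCorrelate(g[k][y:y+h,x:x+w],T,win),3))
E
```

```text
scene [581.78236708  70.50249425] [647.34731007  73.11809055] 65.61709451932026 2.284501401830001
top [584.47509639  68.9213694 ] [648.12090724  72.58397346] 63.75110906471829 3.2935484915116677Traceback (most recent call last):
  File "<stdin>", line 12, in <module>
    return _wrapfunc(a, 'round', decimals=decimals, out=out)
    return _wrapit(obj, method, *args, **kwds)
    conv = _array_converter(obj)
ValueError: setting an array element with a sequence. The requested array has an inhomogeneous shape after 1 dimensions. The detected shape was (2,) + inhomogeneous part.
```

```bash
python3 - <<'E'
from h import *
I={k:cv2.imread(f"pics/{k}_s.png") for k in"ijklm"}
I["0"]=cv2.imread("pics/scene0.png"); g={k:cv2.cvtColor(v,cv2.COLOR_BGR2GRAY).astype(np.float32) for k,v in I.items()}
for nm,(x,y,w,h) in dict(headL=(336,352,36,40),headR=(405,312,40,46),fix=(235,295,55,55)).items():
    T=g["m"][y:y+h,x:x+w]; win=cv2.createHanningWindow((w,h),cv2.CV_32F)
    for k in"0ijkl":
        s,r=cv2.phaseCorrelate(g[k][y:y+h,x:x+w],T,win); print(nm,k,np.round(s,2),round(r,2))
c=np.array([640,262,150.]);print(proj("scene",c+[0,0,36])-proj("scene",c))
E
```

```text
headL 0 [1.14 0.28] 0.44
headL i [ 1.19 -1.59] 0.39
headL j [ 4.66 -2.36] -0.07
headL k [-0.49  0.04] 0.26
headL l [-2.57 -0.52] 0.11
headR 0 [ 4.53 -5.51] 0.64
headR i [ 1.97 -2.61] 0.86
headR j [ 0.7  -1.14] 0.9
headR k [ 0.28 -0.16] 0.87
headR l [ 0.06 -0.07] 0.98
fix 0 [-0.03  0.02] 0.92
fix i [-0.07  0.03] 0.97
fix j [-0.15  0.03] 0.94
fix k [-0.04  0.  ] 0.95
fix l [-0.09  0.09] 0.96
[ 2.7209144  -5.32707406]
```

On release the crank sprang back to about 3° yaw, further than the roughly 14° I'd expect from the spring alone. The inertia kick could have back-driven the carriage a few tenths of a mm. There is time left, so I'll re-grip, wind to the stop again and unload gradually this time.

```bash
python3 - <<'E'
from h import *
from scipy.spatial.transform import Rotation as Q
q=Q.from_quat(bot.observe()["eef_rot"]);t=Q.from_quat([-.028,.7065,.028,.7065])
print((t*q.inv()).as_rotvec(degrees=True),bot.observe()["eef_pos"],bot.observe()["clock"])
E
```

```text
[-1.3121966   0.3451013  -1.02634465] [ 444.71670445 -151.34674329  219.1313335 ] 33.8
```

Request:
play_rows(
  xyz=[
    [0.02, 0.025, 0],
    [0.05, 0.06, 0],
    [0.085, 0.095, 0],
    [0.12, 0.132, 0],
    [0.15, 0.167, 0],
    [0.175, 0.197, 0],
    [0.195, 0.217, -0.01],
    [0.2048, 0.2273, -0.04],
    [0.2048, 0.2273, -0.07],
    [0.2048, 0.2273, -0.1],
    [0.2048, 0.2273, -0.122],
    [0.2048, 0.2273, -0.126],
    [0.2048, 0.2273, -0.126],
    [0.2048, 0.2273, -0.126],
    [0.2048, 0.2273, -0.126],
    [0.2048, 0.2273, -0.126],
    [0.2048, 0.2273, -0.126],
  ],
  angular=[
    [-0.5, 0.1, -0.4],
    [-1, 0.2, -0.8],
    [-1.3, 0.3, -1],
    [-1.3, 0.3, -1],
    [-1.3, 0.3, -1],
    [-1.3, 0.3, -1],
    [-1.3, 0.3, -1],
    [-1.3, 0.3, -1],
    [-1.3, 0.3, -1],
    [-1.3, 0.3, -1],
    [-1.3, 0.3, -1],
    [-1.3, 0.3, -1],
    [-1.3, 0.3, -1],
    [-1.3, 0.3, -1],
    [-1.3, 0.3, -1],
    [-1.3, 0.3, -1],
    [-1.3, 0.3, -1],
  ],
  hand=[0.6, 0.6, 0.6, 0.6, 0.6, 0.6, 0.6, 0.6, 0.6, 0.6, 0.6, 0.6, 0.2, 0, 0, 0, 0],
  squeeze=25,
)

```text
clock: 35.5
eef_pos: [650.4, 76.0, 94.2]
eef_rot: [-0.028, 0.705, 0.028, 0.708]
ft_force: [1.9, -0.2, 2.2]
width: 21.3
```

```bash
python3 w.py 584.9 72.4 2 6 93.2
```

```text
t 35.5 pos [650.38  76.02  94.2 ] theta 3.16 r 65.58
radial 1.9 tang cw+ -0.3 Fz 2.2
[[-0.0005, -0.0023, -0.001], [-0.0005, -0.0046, -0.001], [-0.0006, -0.0068, -0.001], [-0.0007, -0.0091, -0.001], [-0.0009, -0.0114, -0.001], [-0.0012, -0.0136, -0.001]]
```

Request:
play_rows(
  xyz=[
    [0.0001, -0.0023, -0.0005],
    [0.0001, -0.0046, -0.0005],
    [0.0001, -0.0068, -0.0005],
    [0, -0.0091, -0.0005],
    [0, -0.0091, -0.0005],
  ],
  angular=[
    [0, 0, 0],
    [0, 0, 0],
    [0, 0, 0],
    [0, 0, 0],
    [0, 0, 0],
  ],
  hand=[0, 0, 0, 0, 0],
)

```text
clock: 36.0
eef_pos: [650.4, 66.9, 93.8]
eef_rot: [-0.028, 0.705, 0.028, 0.708]
ft_force: [-0.3, 3.4, 3.9]
width: 21.0
```

```bash
python3 w.py 585.6 72.4 2 6 93.6
```

```text
t 36.0 pos [650.36  66.91  93.83] theta -4.84 r 64.99
radial -0.6 tang cw+ 3.3 Fz 3.9
[[-0.0002, -0.0023, -0.0002], [-0.0005, -0.0045, -0.0002], [-0.0009, -0.0067, -0.0002], [-0.0014, -0.009, -0.0002], [-0.0019, -0.0112, -0.0002], [-0.0026, -0.0133, -0.0002]]
```

Request:
play_rows(
  xyz=[
    [-0.0002, -0.0023, 0],
    [-0.0005, -0.0045, 0],
    [-0.0009, -0.0067, 0],
    [-0.0014, -0.009, 0],
    [-0.0014, -0.009, 0],
  ],
  angular=[
    [0, 0, 0],
    [0, 0, 0],
    [0, 0, 0],
    [0, 0, 0],
    [0, 0, 0],
  ],
  hand=[0, 0, 0, 0, 0],
)

```text
clock: 36.5
eef_pos: [649.1, 58.8, 93.9]
eef_rot: [-0.027, 0.705, 0.029, 0.708]
ft_force: [0.7, 6.4, 2.9]
width: 21.3
```

```bash
python3 w.py 585.6 72.4 2 6 93.6
```

```text
t 36.5 pos [649.07  58.79  93.87] theta -12.1 r 64.92
radial -0.7 tang cw+ 6.4 Fz 2.9
[[-0.0004, -0.0022, -0.0003], [-0.001, -0.0044, -0.0003], [-0.0017, -0.0066, -0.0003], [-0.0024, -0.0087, -0.0003], [-0.0032, -0.0108, -0.0003], [-0.0041, -0.0129, -0.0003]]
```

Request:
play_rows(
  xyz=[
    [-0.0004, -0.0022, 0],
    [-0.001, -0.0044, 0],
    [-0.0017, -0.0066, 0],
    [-0.0024, -0.0087, 0],
    [-0.0024, -0.0087, 0],
  ],
  angular=[
    [0, 0, 0],
    [0, 0, 0],
    [0, 0, 0],
    [0, 0, 0],
    [0, 0, 0],
  ],
  hand=[0, 0, 0, 0, 0],
)

```text
clock: 37.0
eef_pos: [647.3, 52.3, 94.1]
eef_rot: [-0.027, 0.705, 0.03, 0.708]
ft_force: [1.2, 9.8, 3.8]
width: 20.9
```

```bash
python3 w.py 585.6 72.4 2 6 93.6
```

```text
t 37.0 pos [647.26  52.34  94.09] theta -18.02 r 64.84
radial -1.8 tang cw+ 9.7 Fz 3.8
[[-0.0006, -0.0022, -0.0005], [-0.0014, -0.0043, -0.0005], [-0.0023, -0.0064, -0.0005], [-0.0032, -0.0085, -0.0005], [-0.0043, -0.0105, -0.0005], [-0.0054, -0.0125, -0.0005]]
```

The stop is felt again: 9.7 N at −18°, the same as before. Now I'll let it back slowly until the force is near zero.

Request:
play_rows(
  xyz=[
    [0, 0, -0.0003],
    [0.0003, 0.001, -0.0003],
    [0.0005, 0.0017, -0.0003],
    [0.0008, 0.0024, -0.0003],
    [0.0008, 0.0024, -0.0003],
  ],
  angular=[
    [0, 0, 0],
    [0, 0, 0],
    [0, 0, 0],
    [0, 0, 0],
    [0, 0, 0],
  ],
  hand=[0, 0, 0, 0, 0],
)

```text
clock: 37.5
eef_pos: [648.5, 56.5, 93.9]
eef_rot: [-0.027, 0.704, 0.032, 0.709]
ft_force: [1.3, 7.1, 3.1]
width: 21.1
```

```bash
python3 w.py 585.6 72.4 -2 4 93.8
```

```text
t 37.5 pos [648.49  56.52  93.94] theta -14.17 r 64.87
radial -0.5 tang cw+ 7.2 Fz 3.1
[[0.0006, 0.0022, -0.0001], [0.0011, 0.0044, -0.0001], [0.0014, 0.0066, -0.0001], [0.0017, 0.0089, -0.0001]]
```

The force now follows a single line from the rest angle: 0 N at 3°, 3.3 at −5°, 6.4 at −12°, 9.7 at −18°. There is no 4 N plateau, so the carriage never left the stop. I'll unload gently to neutral.

Request:
play_rows(
  xyz=[
    [0.0006, 0.0022, 0],
    [0.0011, 0.0044, 0],
    [0.0014, 0.0066, 0],
    [0.0017, 0.0089, 0],
    [0.0019, 0.0111, 0],
    [0.002, 0.0134, 0],
    [0.002, 0.0157, 0],
    [0.0019, 0.0175, 0],
    [0.0019, 0.0175, 0],
  ],
  angular=[
    [0, 0, 0],
    [0, 0, 0],
    [0, 0, 0],
    [0, 0, 0],
    [0, 0, 0],
    [0, 0, 0],
    [0, 0, 0],
    [0, 0, 0],
    [0, 0, 0],
  ],
  hand=[0, 0, 0, 0, 0, 0, 0, 0, 0],
)

```text
clock: 38.4
eef_pos: [650.5, 73.9, 94.0]
eef_rot: [-0.027, 0.704, 0.031, 0.709]
ft_force: [1.1, -1.1, 3.6]
width: 21.2
```

```bash
python3 w.py 585.6 72.4 -2 4 93.8
```

```text
t 38.4 pos [650.5   73.89  93.98] theta 1.32 r 64.92
radial 1.0 tang cw+ -1.1 Fz 3.6
[[-0.0, 0.0023, -0.0002], [-0.0002, 0.0045, -0.0002], [-0.0004, 0.0068, -0.0002], [-0.0008, 0.009, -0.0002]]
```

Request:
play_rows(
  xyz=[
    [0, -0.001, -0.0003],
    [0, -0.001, -0.0003],
    [0, -0.001, -0.0003],
    [0, -0.001, -0.0003],
    [0, -0.001, -0.0003],
    [0, -0.001, 0],
    [0, -0.001, 0.015],
    [0, -0.001, 0.045],
    [0, -0.001, 0.08],
    [0, -0.001, 0.11],
    [-0.03, -0.03, 0.12],
    [-0.07, -0.06, 0.125],
    [-0.11, -0.09, 0.125],
    [-0.15, -0.13, 0.125],
    [-0.19, -0.17, 0.125],
    [-0.2, -0.2, 0.125],
    [-0.2, -0.22, 0.125],
    [-0.2, -0.22, 0.125],
    [-0.2, -0.22, 0.125],
  ],
  angular=[
    [0, 0, 0],
    [0, 0, 0],
    [0, 0, 0],
    [0, 0, 0],
    [0, 0, 0],
    [0, 0, 0],
    [0, 0, 0],
    [0, 0, 0],
    [0, 0, 0],
    [0, 0, 0],
    [0, 0, 0],
    [0, 0, 0],
    [0, 0, 0],
    [0, 0, 0],
    [0, 0, 0],
    [0, 0, 0],
    [0, 0, 0],
    [0, 0, 0],
    [0, 0, 0],
  ],
  hand=[0, 0, 0.5, 0.5, 0.5, 0.5, 0.5, 0.5, 0.5, 0.5, 0.5, 0.5, 0.5, 0.5, 0.5, 0.5, 0.5, 0.5, 0.5],
)

```text
clock: 40.3
eef_pos: [450.6, -146.1, 219.1]
eef_rot: [-0.026, 0.704, 0.031, 0.709]
ft_force: [-0.2, -0.4, -0.8]
width: 42.5
```

```bash
python3 st.py; python3 snap.py n;python3 - <<'E'
from h import *
s=cv2.imread("pics/n_s.png");t=cv2.imread("pics/n_t.png")
def z(im,x,y,w,h,k):return cv2.resize(im[y:y+h,x:x+w],None,fx=k,fy=k,interpolation=cv2.INTER_CUBIC)
cv2.imwrite("pics/n2.png",np.hstack([z(s,295,245,48,60,8),z(t,180,172,48,60,8)]))
g=lambda k:cv2.cvtColor(cv2.imread(f"pics/{k}_s.png"),cv2.COLOR_BGR2GRAY).astype(np.float32)
x,y,w,h=405,312,40,46;win=cv2.createHanningWindow((w,h),cv2.CV_32F)
for k in"jklm":print(k,cv2.phaseCorrelate(g(k)[y:y+h,x:x+w],g("n")[y:y+h,x:x+w],win))
E
```

```text
40.3 [ 450.59 -146.08  219.08] F [-0.22 -0.4  -0.76] T [-0.01 -0.   -0.03] [-0.03  0.7   0.03  0.71] 42.53645176016803
40.4 [ 450.84522044 -145.02494443  218.90423142] [-0.02713682  0.70426541  0.03210426  0.70869115] [ 0.62621493 -0.0272309   0.51979235] [ 0.09  0.29  0.17  1.97 -0.07  0.87  1.95]
j ((0.7093159528201625, -1.2700954213607858), 0.9176996976137162)
k ((0.17569460576233453, -0.17035720391758957), 0.8986754765113195)
l ((0.022811171654939955, 0.026520750240599966), 0.9636637965838114)
m ((-0.05188026708446003, 0.03835499338719117), 0.9817066436012586)
```

View pics/n2.png

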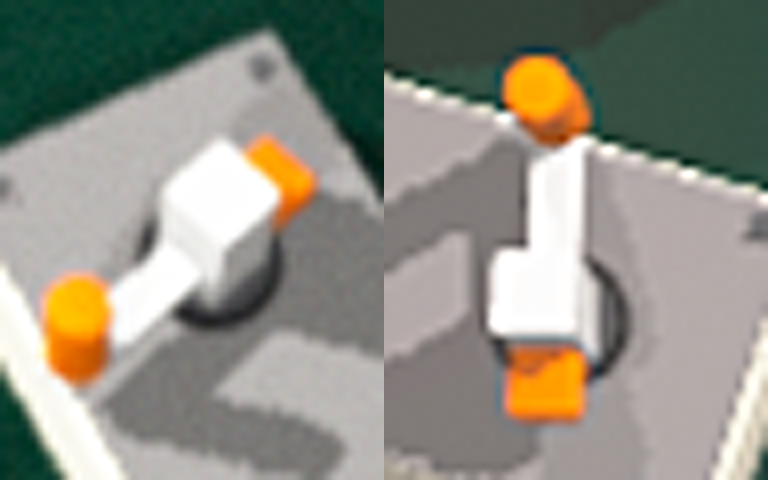

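View pics/n_t.png

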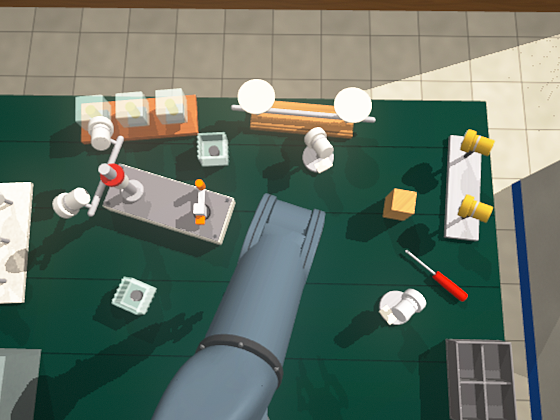

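The carriage hasn't moved (under 0.05 px) and the bystanders are in place. To check the seating directly, I'll touch the hub top lightly with shut fingertips. It should be at z 112.

Request:
play_rows(
  xyz=[
    [0.02, 0.03, 0],
    [0.045, 0.07, 0],
    [0.07, 0.11, 0],
    [0.095, 0.15, 0],
    [0.115, 0.185, 0],
    [0.13, 0.21, -0.01],
    [0.134, 0.2175, -0.035],
    [0.134, 0.2175, -0.06],
    [0.134, 0.2175, -0.08],
    [0.134, 0.2175, -0.092],
    [0.134, 0.2175, -0.098],
    [0.134, 0.2175, -0.101],
    [0.134, 0.2175, -0.101],
  ],
  angular=[
    [0, 0, 0],
    [0, 0, 0],
    [0, 0, 0],
    [0, 0, 0],
    [0, 0, 0],
    [0, 0, 0],
    [0, 0, 0],
    [0, 0, 0],
    [0, 0, 0],
    [0, 0, 0],
    [0, 0, 0],
    [0, 0, 0],
    [0, 0, 0],
  ],
  hand=[0, 0, 0, 0, 0, 0, 0, 0, 0, 0, 0, 0, 0],
)

```text
clock: 41.7
eef_pos: [585.1, 72.7, 118.2]
eef_rot: [-0.027, 0.704, 0.032, 0.709]
ft_force: [-0.7, -0.4, -0.1]
width: -0.1
```

```bash
python3 st.py
```

```text
41.7 [585.12  72.67 118.23] F [-0.7  -0.39 -0.06] T [-0.01 -0.01 -0.01] [-0.03  0.7   0.03  0.71] -0.1102698919385147
```

Request:
play_rows(
  xyz=[
    [0, 0, -0.002],
    [0, 0, -0.004],
    [0, 0, -0.006],
    [0, 0, -0.007],
    [0, 0, -0.007],
  ],
  angular=[
    [0, 0, 0],
    [0, 0, 0],
    [0, 0, 0],
    [0, 0, 0],
    [0, 0, 0],
  ],
  hand=[0, 0, 0, 0, 0],
)

```text
clock: 42.2
eef_pos: [585.4, 72.6, 112.1]
eef_rot: [-0.027, 0.704, 0.032, 0.709]
ft_force: [-1.5, -0.7, 8.5]
width: -0.1
```

```bash
python3 st.py
```

```text
42.2 [585.41  72.63 112.08] F [-1.51 -0.69  8.48] T [-0.08  0.43 -0.03] [-0.03  0.7   0.03  0.71] -0.07676776653095059
```

The hub top is at 112.1 mm under 8.5 N, so the crank is fully seated. Now retreat and hand in.

Request:
play_rows(
  xyz=[
    [0, 0, 0.01],
    [0, 0, 0.04],
    [0, 0, 0.08],
    [0, 0, 0.11],
    [-0.04, -0.05, 0.11],
    [-0.08, -0.09, 0.11],
    [-0.12, -0.13, 0.11],
    [-0.13, -0.15, 0.11],
    [-0.13, -0.15, 0.11],
    [-0.13, -0.15, 0.11],
  ],
  angular=[
    [0, 0, 0],
    [0, 0, 0],
    [0, 0, 0],
    [0, 0, 0],
    [0, 0, 0],
    [0, 0, 0],
    [0, 0, 0],
    [0, 0, 0],
    [0, 0, 0],
    [0, 0, 0],
  ],
  hand=[0, 0, 0, 0, 0, 0, 0, 0, 0, 0],
)

```text
clock: 43.2
eef_pos: [455.3, -78.2, 223.0]
eef_rot: [-0.026, 0.703, 0.031, 0.71]
ft_force: [0.6, -0.4, 0.2]
width: 0.3
```

```bash
python3 st.py; python3 snap.py o; python3 - <<'E'
from h import *
g=lambda k:cv2.cvtColor(cv2.imread(f"pics/{k}_s.png"),cv2.COLOR_BGR2GRAY).astype(np.float32)
x,y,w,h=405,312,40,46;win=cv2.createHanningWindow((w,h),cv2.CV_32F)
for k in"ln":print(k,cv2.phaseCorrelate(g(k)[y:y+h,x:x+w],g("o")[y:y+h,x:x+w],win))
E
```

```text
43.2 [455.31 -78.2  222.98] F [ 0.59 -0.36  0.21] T [ 0.02 -0.03 -0.02] [-0.03  0.7   0.03  0.71] 0.3476681864003687
43.3 [456.35336582 -76.52262613 222.50865068] [-0.02726115  0.70327539  0.03271991  0.70964073] [ 0.09830217 -0.34159242  0.1183562 ] [-0.04  0.27  0.15  2.   -0.06  0.87  1.79]
l ((-0.0032910019949383695, -0.023581366368095047), 0.9783195768793423)
n ((-0.06795867040731451, -0.09555896326014235), 0.953569446504116)
```

View pics/o.png

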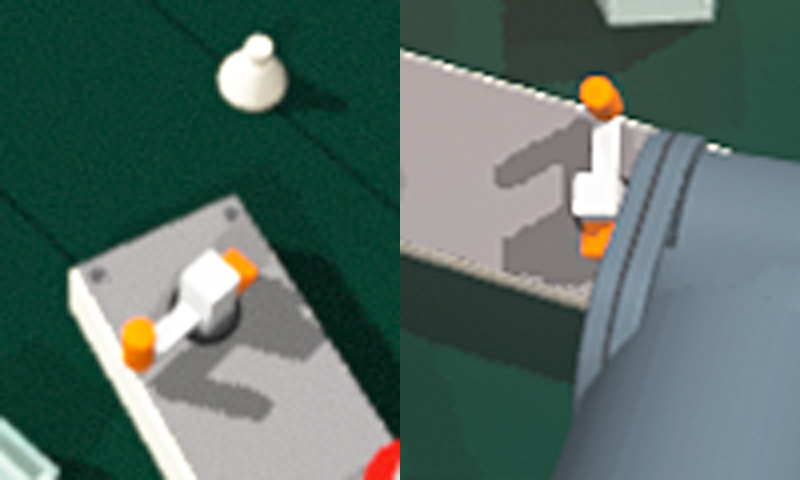

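The crank is seated, the carriage is unchanged from the loaded-stop picture, and the robot is clear.

```bash
python3 -c "
from rig import bot
print(bot.finish_job())"
```

```text
the job is handed in; nothing more can be done
None
```

I fitted the crank on the shaft and wound it clockwise about 3 turns until the carriage met its red top stop. I handed in at about 43 s, with the robot clear of everything; no verdict was reported.

**Winding and stop:** Turning took about 4 N at the knob. At the stop the readings I took climbed to about 12 N, below the 18 N limit.

**Release:** When I first let go at about 11.5 N, the crank sprang back about 24°, more than the stated 0.7 N/mm would give. I re-gripped, wound to about 9.7 N and let it back slowly. The force rose steadily from the rest angle, with no 4 N stretch of free turning, so the carriage had stayed at the stop. The rise was about 0.4 N per mm, softer than stated.

**Last checks:**
- **Seating:** Touching the hub top under 8.5 N gave z = 112.1 mm, where 112 mm is fully down. Before that touch, the pictures had hinted it might sit about 1 mm high.
- **Carriage:** The final picture matches the one taken under load at the stop to about 0.02 px. Another comparison differed by up to 0.1 px (about 0.6 mm), so the pictures alone can't prove the 0.5 mm tolerance. The force readings are the stronger evidence.
- **Other goods:** By eye, none of the other goods had moved in the last full top view; I did not measure this.

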